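# Settle the rack and load the jar pan

## Task

The wire rack in the roasting pan is hung up on the pan's sloping sides and rocks: turn it round until it lies square in the pan with all four feet flat on the pan's floor. Then stand every terrine jar from the crate upright on the rack, inside its rail, setting the glass down gently, and only when all are loaded slide the pan over to sit centred on the ring of the induction hob. Leave the salt pot, spatula, timer and spice tin where they are.

Things in the scene. Friction and masses are not known exactly. Their poses are not given: they have to be found in the camera images.
- pan: Grey metal roasting pan, loose, about 0.7 kg; slides with friction about 0.6. Origin: centre of its underside; x along its length. Inner floor flat, 182 (x) by 114 (y) mm, 4 mm above the origin. All four sides flare outward, rising at 35 degrees, up to the rim. At both x ends, above the rim, a fixed upright wire handle 80 mm long along y rises to 70 mm above the underside.
- pan_rim (a point): Middle of the pan's mouth, 40 mm above its underside, at the height of the rim: a round bead 8 mm thick whose centreline runs 144 mm in x and 110 mm in y from this point. Axes as the pan's.
- rack: Steel wire rack, loose, 0.35 kg, in the pan. Origin: its centre, level with the feet's undersides; x along its length. Four round 12 mm feet at 82 mm in x, 48 mm in y. Deck 180 (x) by 154 (y) mm, top 25 mm up, edged by a rail 12 mm higher. Seated, x lies along the pan's x (either way round), 4 mm above the pan's origin, with 7 mm of play; askew, its feet ride up to 28 mm up the pan's sides.
- handle (a point): Middle of the rack's lifting handle, 75 mm above the rack's origin: a black round grip 12 mm thick and 48 mm long, along the rack's x.
- jar1: Closed glass terrine jar with a steel lid, upright cylinder 46 mm wide and 55 mm tall, 0.1 kg; origin: centre of its underside. All the jars are alike; three to five are present, each in a compartment of the crate.
- jar2: Closed glass terrine jar with a steel lid, upright cylinder 46 mm wide and 55 mm tall, 0.1 kg; origin: centre of its underside. All the jars are alike; three to five are present, each in a compartment of the crate.
- jar3: Closed glass terrine jar with a steel lid, upright cylinder 46 mm wide and 55 mm tall, 0.1 kg; origin: centre of its underside. All the jars are alike; three to five are present, each in a compartment of the crate.
- jar4: Closed glass terrine jar with a steel lid, upright cylinder 46 mm wide and 55 mm tall, 0.1 kg; origin: centre of its underside. All the jars are alike; three to five are present, each in a compartment of the crate.
- jar5: Closed glass terrine jar with a steel lid, upright cylinder 46 mm wide and 55 mm tall, 0.1 kg; origin: centre of its underside. All the jars are alike; three to five are present, each in a compartment of the crate.
- crate: Grey plastic jar crate, fixed, 270 (x) by 185 (y) mm, walls 4 mm thick and 30 mm high, floor 4 mm thick, divided into 3 (x) by 2 (y) compartments; centres at x = -89, 0, 89 mm and y = -45, 45 mm from its origin (centre of its underside).
- ring (a point): Centre of the pale ring (196 mm wide, with a small cross) printed on the black induction hob, which is flush with the worktop (z = 0).
- salt_dish: Bystander, loose, to be left alone: small white ceramic salt pot, 72 mm wide, 40 mm high. Origin: on its underside.
- spatula: Bystander, loose, to be left alone: black spatula lying flat. Origin: on its underside.
- timer: Bystander, loose, to be left alone: round white kitchen timer, 64 mm wide, 28 mm high. Origin: on its underside.
- spice_tin: Bystander, loose, to be left alone: metal spice tin, 52 mm wide, 75 mm tall. Origin: on its underside.

How it is judged:
By the outcome, as a careful person would: the job done as asked, in the order asked, and still so for the second after the job is handed in, with the robot touching nothing.
Of jar1, jar2, jar3, jar4, jar5 only 3 to 5 are there at a start; the rules pass over those that are not, and their reading is None.
At some moment in a run one of pan, jar1, jar2, jar3, jar4, jar5 may be knocked a few centimetres aside while the robot is not near it.
It also fails if it takes over 210 s, if anything falls off the work surface, if the arm or the gripper's body presses on something with over 40 N, if the wrist force passes 120 N, or if a joint passes its speed limit or range.

## Robot

A 6-joint arm with a two-finger parallel gripper is mounted at the origin on the work surface. World frame = base frame: x ahead of the robot, y to its left, z up, the work surface at z = 0. Lengths are in mm, angles in rad, forces in N, time in s.
With the tool pointing down it reaches from about 350 to 975 mm from the base axis. Payload 7.1 kg.
Tool frame: the origin (TCP) lies between the finger pads; the fingertips stand 17 mm ahead of it and the grasp point (between the pads) lies 2 mm behind it; z points along the fingers, y is the line along which they close (so a half turn about z gives the same grasp; the last joint's range is limited). The gripper opens to 88 mm and grips with 3 to 60 N. Pads are 20 mm wide; open, the fingers measure 115 mm over their backs; the gripper's body (75 mm by 178 mm) begins 61 mm behind the grasp point.
Start: joints at [1.306, 0.423, 1.63, -0, 1.089, -0.019], TCP at [152.051, 606.206, 239.675] pointing down, gripper open.
Joint ranges: [-3, 3], [-0.9, 2.11], [0.09, 2.58], [-1.31, 4.45], [0.11, 2.69], [-2.54, 2.54]. Speed limits (rad/s): [2.39, 2.39, 3.01, 3.14, 3.14, 3.14].

## Interface

Orientations are given as a rotation vector (axis times angle).
In Python, from workcell import ctrl gives the robot as it stands.
- The arm moves only by the shell command python3 jog.py 'ROWS' [OPENING]. ROWS is a JSON list of rows, 1 to 5 of them, each of 6 numbers: dx, dy, dz in mm, then a rotation vector rx, ry, rz in rad; each row shifts and turns the commanded pose from where the row before left it, along the tool's axes as they then stand; what a row does not reach is not made up. A row lasts 1/12 s, in which the tool goes at most 41.7 mm and 0.125 rad, less where a joint would pass 70% of its speed; a pose out of reach is approached as far as the arm can. OPENING is the finger opening in mm, set as the command begins (- or left out keeps the last). The fingers move at their own pace and stop on an object; the grip force is fixed at half the most. Time passes only in rows, so rows that do not move let the fingers close. It prints the time, the measured TCP pose, the force, the opening and the grip force at its end.
- ctrl.get_obs(): the state, without advancing time (a new reading comes with each control period).
- ctrl.get_image(name): name is "side" or "top"; returns a dict with "img" (480x640x3 uint8, red, green, blue), "fx", "fy", "cx", "cy" (pixels), "k1" (the pictures are not rectified: a ray, as slopes to the right and down, at radius r is drawn at 1 + k1 r^2 times it, then the intrinsics apply), "R" (3x3) and "t" (3): a world point X has camera coordinates R X + t. Camera axes: x right, y down, z forward; pixel columns grow to the right and rows downward; lengths in mm; the calibration is good to about 2 mm. A picture is of the moment at which its call begins. There is no depth.
- ctrl.close_job(): hands the job in; it is judged then, once.
The state is a dict: "t": time; "qpos": joint angles; "qvel": joint speeds; "joint_torque": joint torques, N m; "ee_pos": TCP position; "orientation": TCP orientation; "ft_force": force on the tool from outside, world axes, zero at the start; "moment": the same for the moment, N m; "width": finger opening in mm; "grasp_force": force on a finger pad.
Only numpy, scipy, OpenCV 4.12 (cv2) and the standard library are available. Lean on these libraries where they do the work, as an engineer would, in place of code of your own. Each camera call takes 0.05 s, during which the arm holds its last target. There are 200 camera calls.

## Working session

There is one attempt and no reset: what is moved stays moved. The work goes in short steps, Python scripts to look and compute and a shell command to move; the robot and the scene stay as the last step left them, time stands still between calls to the robot, and variables do not carry over. Pictures are saved under pics/ and viewed, at most 14 in all, crops included, and the job is handed in when it is done.

```bash
ls; mkdir -p pics; python3 - <<'E'
from workcell import ctrl
import cv2
for n in("top","side"):
    d=ctrl.get_image(n); cv2.imwrite(f"pics/{n}0.png",d["img"][:,:,::-1])
    print(n,{k:(v.tolist() if hasattr(v,'tolist') else v) for k,v in d.items() if k!="img"})
print(ctrl.get_obs())
E
```

```text
jog.py
pics
workcell.py
top {'fx': 465.8036085531102, 'fy': 465.8036085531102, 'cx': 324.88354352864206, 'cy': 236.31434742067898, 'k1': -0.056877589853049124, 'R': [[0.024868326633315268, -0.9996906972733585, 0.0002758904952580043], [-0.9794996727067002, -0.02442123841210774, -0.19995998170105417], [0.19990487112105518, 0.004702435488725469, -0.97980402612081]], 't': [64.93158248361414, 535.3332314811181, 1210.8344447276609]}
side {'fx': 502.95258693589585, 'fy': 502.95258693589585, 'cx': 324.41875977272787, 'cy': 236.74010141884952, 'k1': 0.004149629628898577, 'R': [[0.8733151502947698, -0.4871472736558384, -0.002860425721365766], [-0.2590736534565716, -0.45945611743565895, -0.8495769054274099], [0.4125548331437751, 0.742689443792379, -0.5274570122096002]], 't': [-397.2283329366255, 260.9114703335548, 950.8557750272266]}
{'t': 0.1, 'qpos': array([ 1.30599621e+00,  4.23763299e-01,  1.63060379e+00,  1.61837507e-05,
        1.08864148e+00, -1.90160498e-02]), 'qvel': array([ 1.42961797e-03, -8.25149878e-05, -4.72924166e-04, -9.75378125e-04,
       -1.67112143e-03,  1.37678931e-04]), 'joint_torque': array([ 2.96130975e-05, -5.45614922e+01, -2.74324733e+01,  6.44678785e-02,
        1.88692147e-02, -5.18929437e-05]), 'ee_pos': array([151.92571119, 605.74933671, 238.98397723]), 'orientation': array([-3.85090995e-01, -3.11768458e+00,  2.19842165e-03]), 'ft_force': array([-0.21149905,  0.22355682, -0.89219766]), 'moment': array([-0.00569804, -0.0143585 ,  0.02590138]), 'grasp_force': 0.0, 'width': 87.87376287808488}
```
View pics/top0.png

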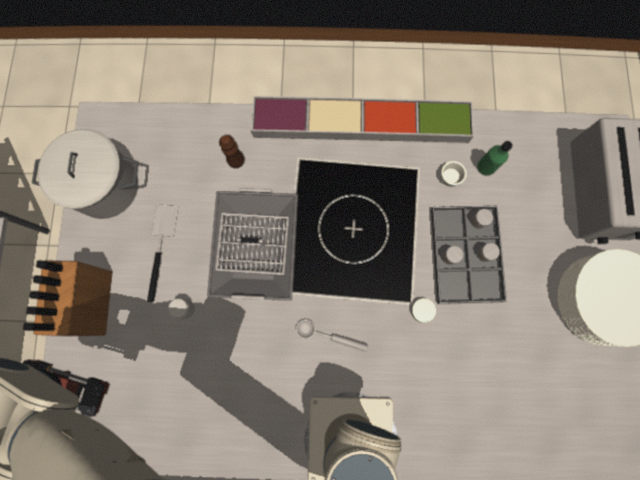

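View pics/side0.png

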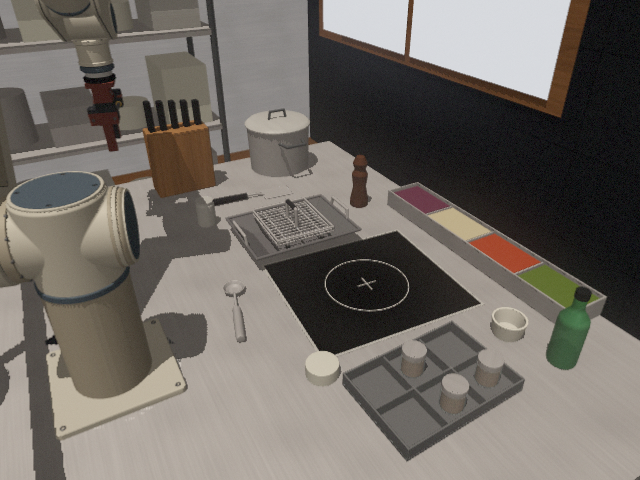

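The top view shows the pan at about (253,246), the ring cross at (353,229), and the crate with three jars at (484,217), (452,255) and (489,251). The rack's black grip at (250,240) is about 90° from the pan's length. I'll zoom in next.

```bash
cat > h.py <<'E'
import numpy as np, cv2, json
from workcell import ctrl
from scipy.optimize import least_squares
def cam(n): return ctrl.get_image(n)
def K(d): return np.array([[d["fx"],0,d["cx"]],[0,d["fy"],d["cy"]],[0,0,1.]])
def ray(d,uv):
    p=cv2.undistortPoints(np.array([[uv]],float),K(d),np.array([d["k1"],0,0,0.]))[0,0]
    R=np.array(d["R"]);t=np.array(d["t"]); v=R.T@np.array([p[0],p[1],1]); return -R.T@t, v/np.linalg.norm(v)
def atz(d,uv,z):
    c,v=ray(d,uv); return c+v*(z-c[2])/v[2]
def tri(d1,u1,d2,u2):
    (a,v),(b,w)=ray(d1,u1),ray(d2,u2)
    s=np.linalg.lstsq(np.c_[v,-w],b-a,rcond=None)[0]; p,q=a+v*s[0],b+w*s[1]
    return (p+q)/2,np.linalg.norm(p-q)
def proj(d,X):
    R=np.array(d["R"]);t=np.array(d["t"],float)
    return cv2.projectPoints(np.array(X,float).reshape(-1,3),cv2.Rodrigues(R)[0],t,K(d),np.array([d["k1"],0,0,0.]))[0][:,0]
def crop(d,x,y,w,h,s,name):
    cv2.imwrite(f"pics/{name}.png",cv2.resize(d["img"][y:y+h,x:x+w,::-1],None,fx=s,fy=s,interpolation=cv2.INTER_CUBIC))
E
python3 - <<'E'
from h import *
import pickle
t,s=cam("top"),cam("side"); pickle.dump((t,s),open("d0.pkl","wb"))
crop(t,200,180,100,130,4.5,"t1"); crop(s,215,185,155,90,5,"s1")
a=cv2.imread("pics/t1.png");b=cv2.imread("pics/s1.png")
c=cv2.resize(t["img"][190:320,400:520,::-1],None,fx=3,fy=3,interpolation=cv2.INTER_CUBIC)
e=cv2.resize(s["img"][320:450,300:530,::-1],None,fx=3,fy=3,interpolation=cv2.INTER_CUBIC)
m=np.zeros((400,1100,3),np.uint8); m[:390,:360]=c; m[:390,380:1070]=e
cv2.imwrite("pics/cr.png",cv2.resize(m,(800,291)))
for n,z,u in(("ring",0,(353,229)),("pan",25,(253,246)),("grip",80,(250,240)),("j1",55,(484,217)),("j2",55,(452,254)),("j3",55,(489,250))): print(n,atz(t,u,z).round())
print(tri(t,(353,229),s,(367,284)))
E
```

```text
ring [568.  -1.   0.]
pan [507. 277.  25.]
grip [513. 277.  80.]
j1 [ 599. -359.   55.]
j2 [ 493. -267.   55.]
j3 [ 507. -368.   55.]
(array([567.85809938,  -1.09508903,   3.52874859]), np.float64(1.8175486087842105))
```

View pics/t1.png

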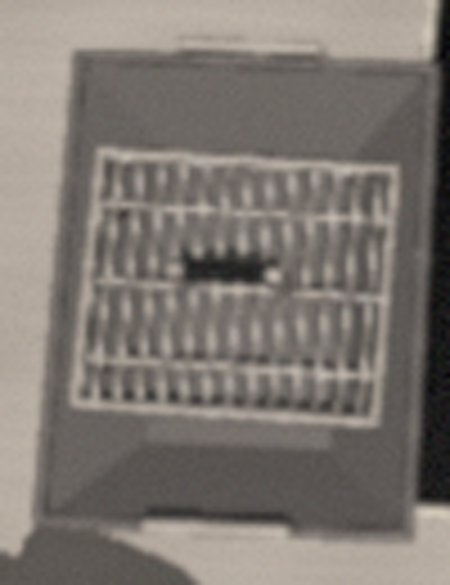

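View pics/s1.png

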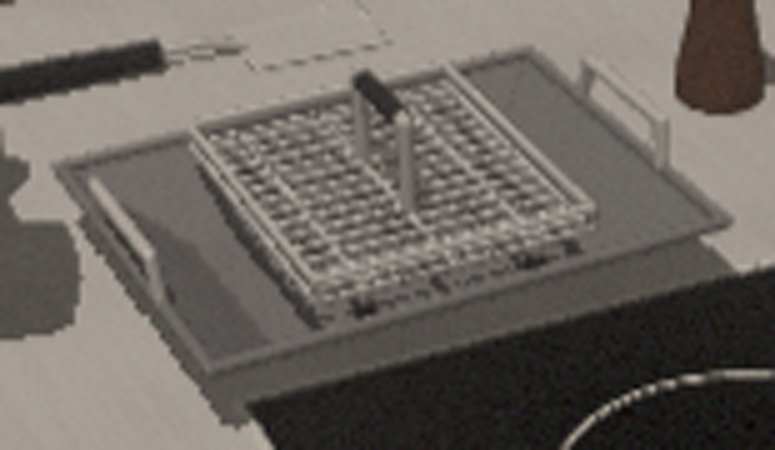

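View pics/cr.png

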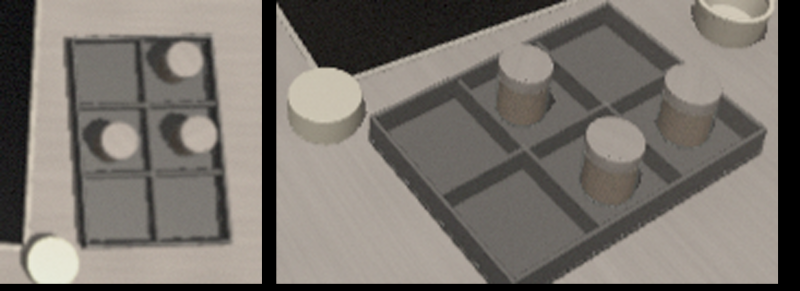

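Zoomed in, the rack is square-on but about 90° off, with its grip along world y and sitting high. Exactly three jars show in both views, in two far compartments and one near one. Now I'll triangulate.

```bash
python3 - <<'E'
from h import *
import pickle
t,s=pickle.load(open("d0.pkl","rb"))
T=lambda p:(200+p[0]/4.5-.4,180+p[1]/4.5-.4); S=lambda p:(215+p[0]/5-.4,185+p[1]/5-.4)
k=800/1100*3
CT=lambda p:(400+p[0]/k-.3,190+p[1]/k-.3); CS=lambda p:(300+(p[0]-276.4)/k-.3,320+p[1]/k-.3)
def go(n,ps,ft=T,fs=S):
    P=[]
    for a,b in ps:
        X,e=tri(t,ft(a),s,fs(b)); P.append(X); print(n,X.round(1),round(e,1))
    return np.array(P)
P=go("pan",[((77,52),(530,48)),((440,62),(732,222)),((412,537),(208,370)),((37,525),(55,165))])
print(P.mean(0),np.degrees(np.arctan2(*(P[0]+P[1]-P[2]-P[3])[[1,0]])),np.linalg.norm(P[0]-P[3]),np.linalg.norm(P[0]-P[1]))
R=go("rack",[((97,150),(447,68)),((399,167),(592,213)),((378,423),(318,290)),((73,406),(195,130))])
print(R.mean(0),np.degrees(np.arctan2(*(R[0]+R[3]-R[1]-R[2])[[1,0]])),np.linalg.norm(R[0]-R[3]),np.linalg.norm(R[0]-R[1]))
G=go("grip",[((183,268),(360,80)),((268,270),(400,112))]);print(G.mean(0))
go("jar",[((185,59),(691,85)),((120,141),(525,68)),((198,134),(615,142))],CT,CS)
go("crate",[((66,38),(607,5)),((211,35),(765,130)),((230,242),(513,300)),((80,245),(371,120))],CT,CS)
E
```

```text
pan [656.3 383.9  46.9] 0.1
pan [654.2 158.5  46.1] 2.5
pan [361.8 164.1  47. ] 2.0
pan [363.9 386.7  48. ] 0.5
[509.03230771 273.27575521  46.99645552] -0.822455428769754 292.44728918904565 225.45023422406297
rack [591.  363.9  59.3] 0.6
rack [582.5 179.9  61.5] 3.3
rack [428.6 185.6  59.1] 0.2
rack [435.9 366.7  59.4] 4.5
[509.4999319  274.01421828  59.83284131] 87.50642507317552 155.15316286824591 184.19093875267595
grip [509.2 299.1 102.7] 2.8
grip [508.3 249.  107.5] 3.0
[508.73978838 274.02785008 105.11221549]
jar [ 596.1 -356.6   62.3] 3.2
jar [ 490.9 -272.3   59.3] 1.7
jar [ 502.1 -370.3   59.6] 1.4
crate [ 632.2 -216.9   24.4] 2.2
crate [ 637.6 -403.3   31.9] 1.6
crate [ 371.7 -419.9   17.6] 3.3
crate [ 365.7 -229.2   22.7] 0.7
```

```bash
cat > to.py <<'E'
# usage: to.py x y z yaw_deg(tool y axis, mod 180) -> tool-frame displacement and rotation needed
import sys
from h import *
from scipy.spatial.transform import Rotation as Ro
o=ctrl.get_obs(); R=Ro.from_rotvec(o["orientation"]); M=R.as_matrix()
x,y,z,yaw=map(float,sys.argv[1:5]); cur=np.degrees(np.arctan2(M[1,1],M[0,1]))
yaw=cur+(yaw-cur+90)%180-90 if len(sys.argv)<6 else yaw
c,s=np.cos(np.radians(yaw)),np.sin(np.radians(yaw))
W=Ro.from_matrix(np.array([[-s,c,0],[c,s,0],[0,0,-1.]]))
d=M.T@(np.array([x,y,z])-o["ee_pos"]); 
print("t",round(o["t"],2),"pos",o["ee_pos"].round(1),"yaw",round(cur,1),"q",o["qpos"].round(2),"w",round(o["width"],1))
print("tool d",d.round(1),"rot",(R.inv()*W).as_rotvec().round(4),"rows>=",round(max(np.linalg.norm(d)/41.7,(R.inv()*W).magnitude()/.125),1))
E
python3 jog.py '[[0,0,0,0,0,0.124],[0,0,0,0,0,0.124],[0,0,0,0,0,0.124],[0,0,0,0,0,0.124],[0,0,0,0,0,0.124]]' 40
python3 jog.py '[[0,0,0,0,0,0.124],[0,0,0,0,0,0.124],[0,0,0,0,0,0.124],[0,0,0,0,0,0.124],[0,0,0,0,0,0.124]]'
python3 jog.py '[[0,0,0,0,0,0.124],[0,0,0,0,0,0]]'
python3 to.py 508.7 274 200 -2.5; python3 -c "
import numpy as np"
```

```text
t: 0.62
ee_pos: [152.0, 606.0, 239.4]
orientation: [1.327, 2.848, -0.001]
ft_force: [-0.1, 0.9, 0.1]
width: 57.8
grasp_force: 0.0
t: 1.03
ee_pos: [152.0, 606.1, 239.5]
orientation: [2.132, 2.307, -0.001]
ft_force: [-0.2, -0.6, 0.9]
width: 39.8
grasp_force: 0.0
t: 1.2
ee_pos: [152.0, 606.1, 239.5]
orientation: [2.269, 2.173, -0.001]
ft_force: [0.1, -0.6, 0.2]
width: 39.9
grasp_force: 0.0
t 1.2 pos [152.  606.1 239.5] yaw -2.5 q [1.31 0.42 1.63 0.   1.09 1.35] w 39.9
tool d [-316.3  370.8   39.6] rot [-0.0001  0.0004  0.0002] rows>= 11.7
```

```bash

python3 jog.py '[[-24,28.5,3,0,0,0],[-24,28.5,3,0,0,0],[-24,28.5,3,0,0,0],[-24,28.5,3,0,0,0],[-24,28.5,3,0,0,0]]' >/dev/null
python3 jog.py '[[-24,28.5,3,0,0,0],[-24,28.5,3,0,0,0],[-24,28.5,3,0,0,0],[-24,28.5,3,0,0,0],[-24,28.5,3,0,0,0]]'
python3 jog.py '[[-24,28.5,3,0,0,0],[-24,28.5,3,0,0,0],[-28,28.5,3,0,0,0],[0,0,0,0,0,0]]'
python3 to.py 508.7 274 100 -2.5
python3 - <<'E'
from h import *
import pickle
t,s=cam("top"),cam("side"); pickle.dump((t,s),open("d1.pkl","wb"))
crop(t,200,180,100,130,4,"t2"); crop(s,215,130,155,145,4,"s2")
a,b=cv2.imread("pics/t2.png"),cv2.imread("pics/s2.png")
m=np.zeros((580,620+400,3),np.uint8);m[:520,:400]=a;m[:580,400:]=b;cv2.imwrite("pics/m2.png",cv2.resize(m,None,fx=.78,fy=.78))
E
```

```text
t: 2.03
ee_pos: [428.6, 353.8, 209.6]
orientation: [2.259, 2.183, 0.0]
ft_force: [0.4, 0.3, 0.1]
width: 40.2
grasp_force: 0.0
t: 2.37
ee_pos: [513.9, 271.7, 200.3]
orientation: [2.263, 2.176, 0.001]
ft_force: [-0.2, -0.4, -0.6]
width: 40.1
grasp_force: 0.0
t 2.37 pos [513.9 271.7 200.3] yaw -2.3 q [ 0.47  0.41  1.76 -0.    0.97  0.51] w 40.1
tool d [  2.2  -5.4 100.3] rot [0.0015 0.001  0.0043] rows>= 2.4
```

View pics/m2.png

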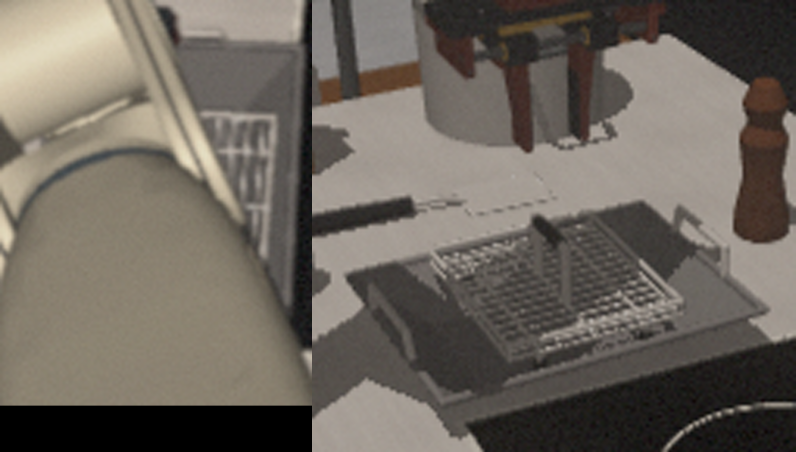

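The side view shows the fingers above the grip, clear of everything; the arm hides the pan in the top view. I'll descend and grip.

```bash

python3 jog.py '[[2.2,-5.4,20,0,0,0.004],[0,0,30,0,0,0],[0,0,30,0,0,0],[0,0,24,0,0,0],[0,0,0,0,0,0]]'
python3 to.py 508.7 274 96 -2.5
python3 jog.py '[[0,0,0,0,0,0],[0,0,0,0,0,0],[0,0,0,0,0,0],[0,0,0,0,0,0],[0,0,0,0,0,0]]' 0
python3 jog.py '[[0,0,0,0,0,0],[0,0,0,0,0,0],[0,0,0,0,0,0]]'
python3 - <<'E'
from h import *
s=cam("side"); crop(s,215,130,155,145,4,"s3")
E
```

```text
t: 2.88
ee_pos: [500.7, 278.1, 92.5]
orientation: [-2.263, -2.176, 0.012]
ft_force: [-0.9, -0.5, -0.1]
width: 40.5
grasp_force: 0.0
t 2.88 pos [500.7 278.1  92.5] yaw -2.2 q [0.49 0.56 1.83 0.   0.77 0.53] w 40.5
tool d [-3.8  8.1 -3.5] rot [-0.007   0.0039  0.0045] rows>= 0.2
t: 3.3
ee_pos: [506.6, 279.2, 98.6]
orientation: [2.267, 2.173, 0.008]
ft_force: [2.2, -0.3, 1.7]
width: 11.4
grasp_force: 30.0
t: 3.55
ee_pos: [506.8, 279.1, 98.3]
orientation: [2.268, 2.172, 0.007]
ft_force: [4.8, -0.6, 6.8]
width: 11.5
grasp_force: 30.0
```

View pics/s3.png

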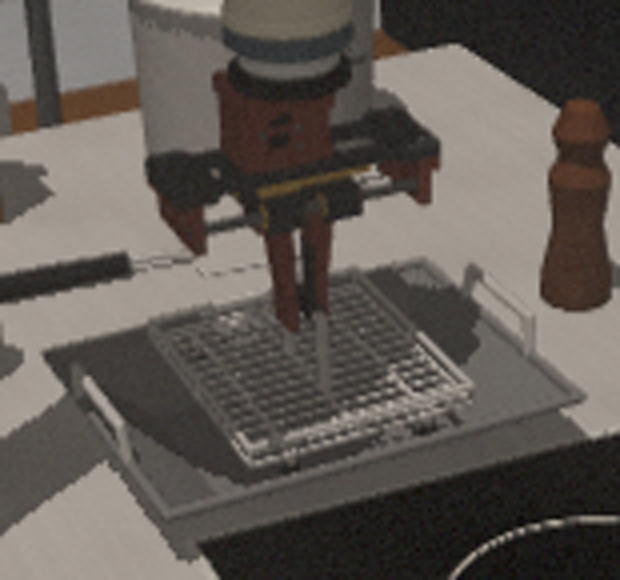

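```bash

python3 jog.py '[[0,0,-15,0,0,0],[0,0,-20,0,0,0],[0,0,-20,0,0,0],[0,0,0,0,0,0],[0,0,0,0,0,0]]'
python3 jog.py '[[0,0,0,0,0,-0.1],[0,0,0,0,0,-0.1],[0,0,0,0,0,-0.1],[0,0,0,0,0,-0.1],[0,0,0,0,0,-0.1]]' >/dev/null
python3 jog.py '[[0,0,0,0,0,-0.1],[0,0,0,0,0,-0.1],[0,0,0,0,0,-0.1],[0,0,0,0,0,-0.1],[0,0,0,0,0,-0.1]]' >/dev/null
python3 jog.py '[[0,0,0,0,0,-0.1],[0,0,0,0,0,-0.1],[0,0,0,0,0,-0.1],[0,0,0,0,0,-0.1],[0,0,0,0,0,-0.1]]' >/dev/null
python3 jog.py '[[0,0,0,0,0,-0.09],[0,0,0,0,0,0],[0,0,0,0,0,0],[0,0,0,0,0,0]]' 
python3 to.py 504 273 110 89.2
python3 - <<'E'
from h import *
import pickle
t,s=cam("top"),cam("side"); pickle.dump((t,s),open("d2.pkl","wb"))
crop(t,200,180,100,130,4,"t2"); crop(s,215,130,155,145,4,"s2")
a,b=cv2.imread("pics/t2.png"),cv2.imread("pics/s2.png")
m=np.zeros((580,620+400,3),np.uint8);m[:520,:400]=a;m[:580,400:]=b;cv2.imwrite("pics/m3.png",cv2.resize(m,None,fx=.78,fy=.78))
E
```

```text
t: 4.02
ee_pos: [504.4, 278.4, 151.8]
orientation: [-2.269, -2.173, -0.001]
ft_force: [-0.5, 0.2, -4.0]
width: 11.0
grasp_force: 30.0
t: 5.6
ee_pos: [503.9, 278.1, 150.6]
orientation: [-0.042, -3.139, 0.001]
ft_force: [0.5, -0.6, -3.5]
width: 11.2
grasp_force: 30.0
t 5.6 pos [503.9 278.1 150.6] yaw 88.5 q [ 0.48  0.47  1.8   0.    0.87 -1.06] w 11.2
tool d [-0.3 -5.  40.6] rot [-0.0009 -0.0018 -0.0126] rows>= 1.0
```

View pics/m3.png

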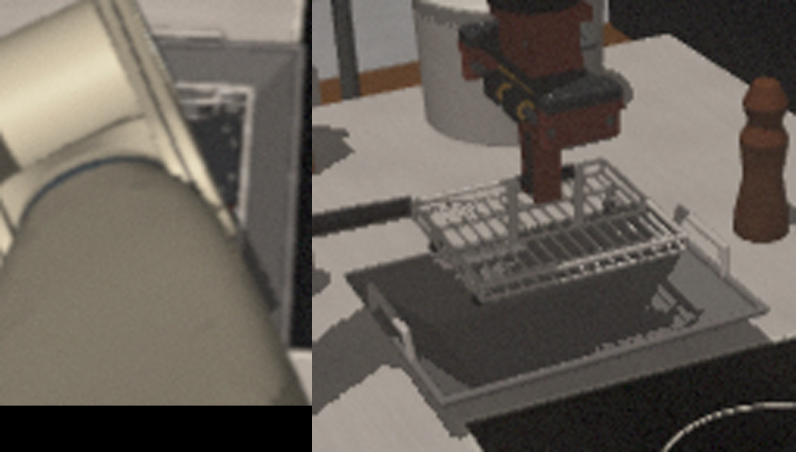

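The side view shows the rack hanging level, with rail corners at about (415,200), (605,160), (685,240) and (485,298) in the crop. Its grip height is known from the TCP, so I can locate its centre.

```bash
python3 - <<'E'
from h import *
import pickle
t,s=pickle.load(open("d2.pkl","rb"))
S=lambda p:(215+(p[0]-312)/3.12,130+p[1]/3.12)
z=114.6
P=np.array([atz(s,S(p),z) for p in((605,160),(685,240),(485,298),(415,200))]);print(P.round(1),P.mean(0))
q=proj(s,[[504,273,114.6]]); print((q-[215,130])*3.12+[312,0])
# top right edge of rail
T=lambda p:(200+p[0]/3.12,180+p[1]/3.12)
for p in((250,87),(240,220)):print(atz(t,T(p),z))
# pan lower-near rim corner to see camera bias
for p in((768,310),(435,400),(640,205),(347,273)): print(atz(s,S(p),42).round(1))
E
```

```text
[[602.4 352.4 114.6]
 [589.4 187.9 114.6]
 [410.3 182.7 114.6]
 [425.2 362.5 114.6]] [506.81545329 271.37890682 114.6       ]
[[544.35718616 221.51735694]]
[594.19934962 196.9399991  114.6       ]
[480.91970408 200.17098111 114.6       ]
[656.  162.5  42. ]
[360.2 175.   42. ]
[655.  384.5  42. ]
[368.8 396.7  42. ]
```

```bash

python3 jog.py '[[0.5,-4.5,10,0,0,-0.0126],[0,0,15,0,0,0],[0,0,15,0,0,0],[0,0,0,0,0,0],[0,0,0,0,0,0]]'
python3 jog.py '[[0,0,5,0,0,0],[0,0,5,0,0,0],[0,0,5,0,0,0],[0,0,5,0,0,0],[0,0,0,0,0,0]]'
python3 jog.py '[[0,0,0,0,0,0],[0,0,0,0,0,0]]'
python3 to.py 505 273.5 77 89.2
```

```text
t: 6.12
ee_pos: [503.2, 273.3, 110.6]
orientation: [-0.018, -3.139, 0.002]
ft_force: [-0.1, 1.3, -2.9]
width: 11.5
grasp_force: 30.0
t: 6.53
ee_pos: [503.5, 273.7, 90.8]
orientation: [-0.018, -3.14, 0.001]
ft_force: [-1.0, -0.3, -3.7]
width: 11.3
grasp_force: 30.0
t: 6.7
ee_pos: [504.1, 274.0, 91.7]
orientation: [0.018, 3.141, 0.0]
ft_force: [0.1, 0.4, -4.4]
width: 11.1
grasp_force: 30.0
t 6.7 pos [504.1 274.   91.7] yaw 89.4 q [ 0.48  0.56  1.83 -0.    0.76 -1.08] w 11.1
tool d [-0.9 -0.5 14.7] rot [0.     0.0001 0.0028] rows>= 0.4
```

```bash

for i in 1; do :; done
python3 jog.py '[[-0.5,0,3,0,0,0.002],[0,0,2,0,0,0],[0,0,0,0,0,0]]'
python3 jog.py '[[0,0,3,0,0,0],[0,0,0,0,0,0],[0,0,0,0,0,0]]'
python3 jog.py '[[0,0,2,0,0,0],[0,0,0,0,0,0],[0,0,0,0,0,0]]'
python3 jog.py '[[0,0,2,0,0,0],[0,0,0,0,0,0],[0,0,0,0,0,0]]'
```

```text
t: 6.95
ee_pos: [504.4, 273.8, 86.3]
orientation: [-0.021, -3.141, 0.0]
ft_force: [0.3, -0.1, -3.4]
width: 10.9
grasp_force: 30.0
t: 7.2
ee_pos: [504.4, 273.9, 83.5]
orientation: [-0.021, -3.141, 0.0]
ft_force: [-0.3, -0.2, -3.5]
width: 11.4
grasp_force: 30.0
t: 7.45
ee_pos: [504.5, 273.9, 81.6]
orientation: [-0.021, -3.141, 0.0]
ft_force: [0.3, -0.2, -2.9]
width: 11.0
grasp_force: 30.0
t: 7.7
ee_pos: [504.7, 274.0, 79.8]
orientation: [0.021, 3.141, 0.0]
ft_force: [-0.4, -0.1, -3.5]
width: 11.3
grasp_force: 30.0
```

```bash

python3 jog.py '[[0,0,1.5,0,0,0],[0,0,0,0,0,0],[0,0,0,0,0,0]]'
python3 jog.py '[[0,0,1.5,0,0,0],[0,0,0,0,0,0],[0,0,0,0,0,0]]'
python3 jog.py '[[0,0,1.5,0,0,0],[0,0,0,0,0,0],[0,0,0,0,0,0]]'
```

```text
t: 7.95
ee_pos: [504.9, 274.8, 78.9]
orientation: [0.021, 3.14, 0.002]
ft_force: [-2.5, 5.0, 5.3]
width: 11.4
grasp_force: 30.0
t: 8.2
ee_pos: [505.1, 275.2, 78.4]
orientation: [0.021, 3.14, 0.003]
ft_force: [-6.2, 4.4, 15.5]
width: 11.3
grasp_force: 30.0
t: 8.45
ee_pos: [505.2, 275.3, 78.2]
orientation: [0.021, 3.14, 0.004]
ft_force: [-9.6, 2.5, 26.9]
width: 11.2
grasp_force: 30.0
```

```bash

python3 jog.py '[[0,0,-2,0,0,0],[0,0,-1,0,0,0],[0,0,0,0,0,0]]'
python3 jog.py '[[0,0,0,0,0,0],[0,0,0,0,0,0],[0,0,0,0,0,0]]' 40
python3 jog.py '[[0,0,-20,0,0,0],[0,0,-30,0,0,0],[0,0,-35,0,0,0],[0,0,-35,0,0,0],[0,0,0,0,0,0]]'
python3 jog.py '[[30,0,0,0,0,0],[30,-20,0,0,0,0],[30,-20,0,0,0,0],[30,-20,0,0,0,0],[30,-20,0,0,0,0]]' 70
python3 jog.py '[[0,-35,0,0,0,0],[0,-35,0,0,0,0],[0,-35,0,0,0,0],[0,-35,0,0,0,0],[0,-35,0,0,0,0]]'
python3 to.py 596 -356.6 150 90
python3 - <<'E'
from h import *
import pickle
t,s=cam("top"),cam("side"); pickle.dump((t,s),open("d3.pkl","wb"))
crop(t,200,180,100,130,4,"t2"); crop(s,215,170,155,105,4,"s2")
a,b=cv2.imread("pics/t2.png"),cv2.imread("pics/s2.png")
m=np.zeros((580,620+400,3),np.uint8);m[:520,:400]=a;m[:420,400:]=b;cv2.imwrite("pics/m4.png",cv2.resize(m,None,fx=.78,fy=.78))
E
```

```text
t: 8.7
ee_pos: [504.8, 273.9, 78.5]
orientation: [0.021, 3.141, 0.0]
ft_force: [-1.4, 0.9, 6.7]
width: 11.4
grasp_force: 30.0
t: 8.95
ee_pos: [504.4, 273.6, 77.7]
orientation: [-0.021, -3.141, 0.001]
ft_force: [0.2, 0.2, -0.1]
width: 27.7
grasp_force: 0.0
t: 9.37
ee_pos: [507.8, 275.4, 204.4]
orientation: [0.021, 3.133, 0.007]
ft_force: [0.6, 0.8, 1.0]
width: 39.9
grasp_force: 0.0
t: 9.78
ee_pos: [351.7, 194.8, 197.4]
orientation: [-0.02, -3.141, 0.001]
ft_force: [0.4, -0.2, 0.0]
width: 68.4
grasp_force: 0.0
t: 10.2
ee_pos: [350.6, 19.4, 197.9]
orientation: [-0.02, -3.141, 0.0]
ft_force: [1.1, 0.7, 0.2]
width: 69.8
grasp_force: 0.0
t 10.2 pos [350.6  19.4 197.9] yaw 89.3 q [ 0.02  0.08  2.23 -0.    0.83 -1.54] w 69.8
tool d [-250.1 -373.    48. ] rot [-0.0001 -0.     -0.0124] rows>= 10.8
```

View pics/m4.png

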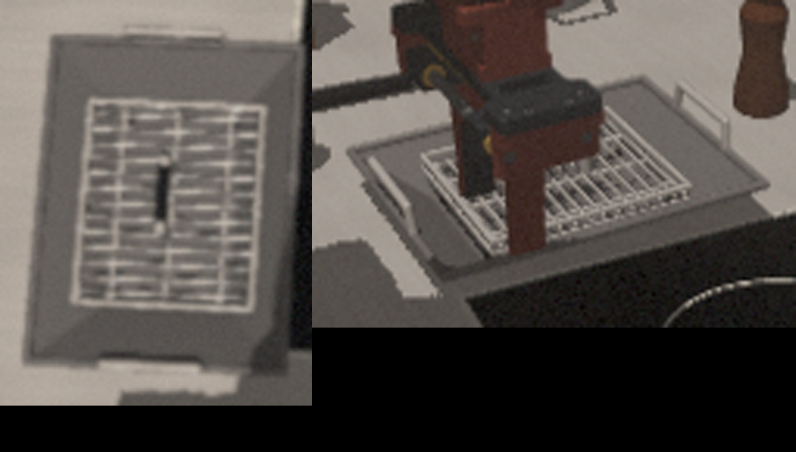

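The rack now lies square and centred in the pan, as far as I can see. Next I check its height by triangulating the rail, and use the pan pose and crate jar positions to plan the placings.

```bash
python3 - <<'E'
from h import *
import pickle
t,s=pickle.load(open("d3.pkl","rb"))
T=lambda p:(200+p[0]/3.12-.4,180+p[1]/3.12-.4);S=lambda p:(215+(p[0]-312)/3.12-.4,170+p[1]/3.12-.4)
for n,a,b in(("TR",(265,107),(690,185)),("BR",(250,310),(490,250)),("BL",(72,302),(423,155)),("panTR",(303,45),(768,187)),("panBL",(24,362),(348,150)),("panTL",(53,36),(642,80))): print(n,tri(t,T(a),s,S(b)))
R=np.array([atz(t,T(p),39) for p in((90,100),(265,107),(250,310),(72,302))])
P=np.array([atz(t,T(p),42) for p in((53,36),(303,45),(285,372),(24,362))])
for Q in(R,P): print(Q.mean(0).round(1),np.degrees(np.arctan2(*(Q[0]+Q[1]-Q[2]-Q[3])[[1,0]])).round(2),np.linalg.norm(Q[0]+Q[1]-Q[2]-Q[3])/2,np.linalg.norm(Q[0]+Q[3]-Q[1]-Q[2])/2)
crop(t,415,195,100,115,5,"j4")
E
```

```text
TR (array([595.55872414, 191.2184118 ,  46.20709353]), np.float64(0.04033556184920217))
BR (array([415.84331063, 197.87330122,  35.39115673]), np.float64(1.3101181285081107))
BL (array([419.35548142, 350.69717506,  44.99069401]), np.float64(2.2916826792859375))
panTR (array([653.76582888, 160.11507951,  43.48564785]), np.float64(0.9867113174461252))
panBL (array([365.76375354, 388.6142435 ,  46.29043376]), np.float64(0.7363401786232716))
panTL (array([657.03242222, 385.50628284,  42.70249628]), np.float64(1.2449881976713115))
[508.1 272.6  39. ] -1.45 181.2507318119636 155.91907199394618
[510.4 275.   42. ] -0.89 291.7912445252936 225.28629864732724
```

View pics/j4.png

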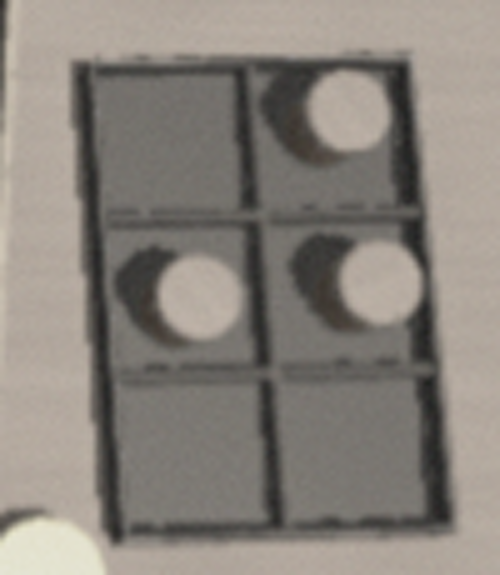

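Rail height is about 42 mm against 41 expected, so the rack is seated, with its centre at (508,272.6). The crate crop shows lids at (348,110), (200,298) and (382,282). Now the jar positions and finger clearance.

```bash
python3 - <<'E'
from h import *
import pickle
t,s=pickle.load(open("d3.pkl","rb"))
T=lambda p:(415+p[0]/5-.4,195+p[1]/5-.4)
C=np.array([atz(t,T(p),30) for p in((73,62),(410,55),(455,532),(110,545))]); c=C.mean(0)
v=C[0]+C[1]-C[2]-C[3]; a=np.arctan2(v[1],v[0]); print(C.round(1),c.round(1),np.degrees(a),np.linalg.norm(v)/2,np.linalg.norm(C[0]+C[3]-C[1]-C[2])/2)
M=np.array([[np.cos(a),np.sin(a)],[-np.sin(a),np.cos(a)]])
for p in((348,110),(200,298),(382,282)):
    X=atz(t,T(p),59); print(X.round(1),(M@(X-c)[:2]).round(1))
E
```

```text
[[ 629.9 -212.9   30. ]
 [ 639.2 -405.2   30. ]
 [ 371.3 -417.2   30. ]
 [ 360.6 -227.9   30. ]] [ 500.3 -315.8   30. ] 2.876545980206274 268.9880633317734 191.02620507231245
[ 598.7 -358.    59. ] [ 96.2 -47.1]
[ 492.1 -272.6   59. ] [-6.  43.5]
[ 503.2 -372.4   59. ] [  0.1 -56.7]
```

```bash

python3 jog.py '[[-19.2,-28.7,3,0,0,0],[-19.2,-28.7,3,0,0,0],[-19.2,-28.7,3,0,0,0],[-19.2,-28.7,3,0,0,0],[-19.2,-28.7,3,0,0,0]]' 66 >/dev/null
python3 jog.py '[[-19.2,-28.7,3,0,0,0],[-19.2,-28.7,3,0,0,0],[-19.2,-28.7,3,0,0,0],[-19.2,-28.7,3,0,0,0],[-19.2,-28.7,3,0,0,0]]' >/dev/null
python3 jog.py '[[-19.2,-28.7,3,0,0,0],[-19.2,-28.7,3,0,0,0],[-19.2,-28.7,3,0,0,-0.01],[0,0,0,0,0,0],[0,0,0,0,0,0]]' 
python3 to.py 597.5 -357.5 50 90
```

```text
t: 11.55
ee_pos: [596.2, -355.6, 157.5]
orientation: [-0.007, -3.14, -0.001]
ft_force: [0.7, 0.5, 0.5]
width: 66.0
grasp_force: 0.0
t 11.55 pos [ 596.2 -355.6  157.5] yaw 89.8 q [-0.56  0.61  1.52  0.    1.01 -2.12] w 66.0
tool d [ -1.4  -2.  107.5] rot [ 0.0009 -0.0012 -0.0043] rows>= 2.6
```

```bash

python3 jog.py '[[-1.4,-2,25,0,0,0],[0,0,30,0,0,0],[0,0,30,0,0,0],[0,0,15,0,0,0],[0,0,0,0,0,0]]'
python3 jog.py '[[0,0,7.5,0,0,0],[0,0,0,0,0,0],[0,0,0,0,0,0]]'
python3 to.py 597.5 -357.5 50 90
```

```text
t: 11.97
ee_pos: [594.4, -354.4, 55.1]
orientation: [-0.004, -3.135, -0.007]
ft_force: [-0.8, 0.4, -0.6]
width: 65.8
grasp_force: 0.0
t: 12.22
ee_pos: [598.0, -357.6, 53.0]
orientation: [0.005, 3.14, -0.002]
ft_force: [-0.6, -0.2, 0.9]
width: 65.8
grasp_force: 0.0
t 12.22 pos [ 598.  -357.6   53. ] yaw 89.8 q [-0.56  0.75  1.54 -0.    0.85 -2.12] w 65.8
tool d [0.5 0.1 3. ] rot [-0.001   0.0015 -0.003 ] rows>= 0.1
```

```bash

python3 jog.py '[[0.5,0,2.5,0,0,0],[0,0,0,0,0,0]]'
python3 jog.py '[[0,0,0,0,0,0],[0,0,0,0,0,0],[0,0,0,0,0,0],[0,0,0,0,0,0]]' 30
python3 jog.py '[[0,0,-10,0,0,0],[0,0,-25,0,0,0],[0,0,-30,0,0,0],[0,0,-35,0,0,0],[0,0,-15,0,0,0]]'
python3 to.py 453 318 165 89
```

```text
t: 12.38
ee_pos: [597.1, -357.7, 50.2]
orientation: [0.005, 3.14, -0.001]
ft_force: [-0.3, 0.1, 0.7]
width: 66.1
grasp_force: 0.0
t: 12.72
ee_pos: [596.8, -357.5, 49.4]
orientation: [0.005, 3.141, -0.0]
ft_force: [-0.2, 0.8, 1.5]
width: 45.5
grasp_force: 30.0
t: 13.13
ee_pos: [598.3, -358.5, 169.3]
orientation: [0.005, 3.137, -0.005]
ft_force: [0.8, -1.0, 0.7]
width: 45.8
grasp_force: 30.0
t 13.13 pos [ 598.3 -358.5  169.3] yaw 89.8 q [-0.56  0.6   1.51 -0.    1.03 -2.12] w 45.8
tool d [147.5 676.    1.7] rot [-0.0029  0.0047  0.0143] rows>= 16.6
```

```bash

python3 jog.py '[[2,15,0,0,0,0],[7.7,34,0,0,0,0],[7.7,35,0,0,0,0],[7.7,35,0,0,0,0],[7.7,35,0,0,0,0]]' >/dev/null
python3 jog.py '[[7.7,35,0,0,0,0],[7.7,35,0,0,0,0],[7.7,35,0,0,0,0],[7.7,35,0,0,0,0],[7.7,35,0,0,0,0]]' >/dev/null
python3 jog.py '[[7.7,35,0,0,0,0],[7.7,35,0,0,0,0],[7.7,35,0,0,0,0],[7.7,35,0,0,0,0],[7.7,35,0,0,0,0]]' >/dev/null
python3 jog.py '[[7.7,35,0,0,0,0],[7.7,35,0,0,0,0],[7,35,0,0,0,0.014],[3,20,0,0,0,0],[0,0,0,0,0,0]]'
python3 jog.py '[[0,0,0,0,0,0],[0,0,0,0,0,0]]'
python3 to.py 454.2 319 80 89
```

```text
t: 14.8
ee_pos: [461.6, 275.4, 163.2]
orientation: [-0.021, -3.14, -0.0]
ft_force: [0.7, -0.3, -0.9]
width: 45.6
grasp_force: 30.0
t: 14.97
ee_pos: [462.6, 271.2, 163.3]
orientation: [-0.026, -3.14, 0.002]
ft_force: [-0.4, -0.5, -0.5]
width: 45.7
grasp_force: 30.0
t 14.97 pos [462.6 271.2 163.3] yaw 89.0 q [ 0.51  0.4   1.88 -0.    0.86 -1.05] w 45.7
tool d [ 9.  47.8 83.3] rot [-0.0013 -0.0018  0.0008] rows>= 2.3
```

```bash
cat > chk.py <<'E'
# compare features with reference images by NCC: prints pixel shift and score
import sys,pickle
from h import *
ref=dict(zip(("top","side"),pickle.load(open(sys.argv[1],"rb"))))
P={"side":{"panTR":(361,230),"panH":(337,207),"panBR":(257,256),"jA":(489,368),"jB":(413,358),"jC":(454,393)},
   "top":{"panBR":(291,298),"panTL":(217,191),"rackTR":(284,213),"jA":(484,217),"jB":(454,254),"jC":(490,251)}}
for n in P:
    im=cam(n)["img"]; r=ref[n]["img"]
    for k,(u,v) in P[n].items():
        T=r[v-12:v+13,u-12:u+13]; W=im[v-40:v+41,u-40:u+41]
        m=cv2.matchTemplate(W,T,cv2.TM_CCOEFF_NORMED); _,s,_,l=cv2.minMaxLoc(m); print(n,k,(l[0]-28,l[1]-28),round(s,2),end="; ")
print()
E
python3 jog.py '[[2,15,0,0,0,0],[4,20,0,0,0,0],[3,12.8,0,0,0,0],[0,0,0,0,0,0],[0,0,0,0,0,0]]'
python3 to.py 454.2 319 80 89
python3 chk.py d3.pkl
```

```text
t: 15.38
ee_pos: [455.4, 319.3, 163.9]
orientation: [-0.026, -3.141, 0.001]
ft_force: [-0.5, 0.1, -1.0]
width: 45.5
grasp_force: 30.0
t 15.38 pos [455.4 319.3 163.9] yaw 89.0 q [ 0.59  0.42  1.84 -0.    0.88 -0.96] w 45.5
tool d [ 1.2 -0.3 83.9] rot [-0.0007 -0.0005  0.0007] rows>= 2.0
side panTR (1, 0) 0.97; side panH (0, -2) 0.94; side panBR (19, 18) 0.7; side jA (-3, -19) 0.76; side jB (0, 0) 1.0; side jC (0, 0) 1.0; top panBR (0, 0) 0.86; top panTL (-1, -2) 0.87; top rackTR (-1, -2) 0.92; top jA (0, 0) 0.61; top jB (0, 0) 1.0; top jC (0, 0) 1.0;
```

```bash
python3 - <<'E'
from h import *
import pickle
t,s=cam("top"),cam("side"); pickle.dump((t,s),open("d4.pkl","wb"))
crop(t,200,180,100,130,4,"t2"); crop(s,215,170,155,105,4,"s2")
a,b=cv2.imread("pics/t2.png"),cv2.imread("pics/s2.png")
m=np.zeros((580,620+400,3),np.uint8);m[:520,:400]=a;m[:420,400:]=b;cv2.imwrite("pics/m5.png",cv2.resize(m,None,fx=.78,fy=.78))
E
```

View pics/m5.png

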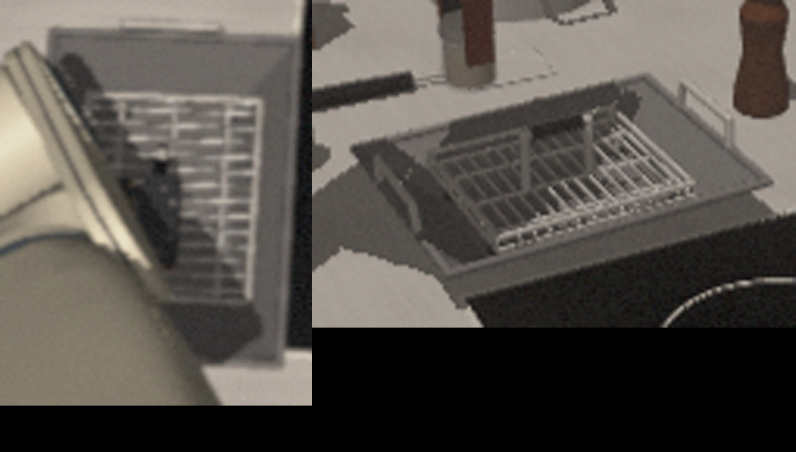

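The pan has shifted a few mm since the last look: its TR corner is at (300,38), the rack's TR at (262,98) and its BR at (249,300). I'll re-measure it and re-plan from the new pose.

```bash
python3 - <<'E'
from h import *
import pickle
t,s=pickle.load(open("d4.pkl","rb")); r,rs=pickle.load(open("d3.pkl","rb"))
T=lambda p:(200+p[0]/3.12-.4,180+p[1]/3.12-.4)
TR,BR=atz(t,T((262,98)),39),atz(t,T((249,300)),39); d=(TR-BR)/np.linalg.norm(TR-BR); c=(TR+BR)/2+77.5*np.array([-d[1],d[0],0])
print("rack",TR,BR,c,np.degrees(np.arctan2(d[1],d[0])))
# subpixel shift of patches
f=lambda d:cv2.cvtColor(d["img"],cv2.COLOR_RGB2GRAY)
for nm,A,B,(u,v),h,z in(("rackTR",r,t,(284,213),10,39),("panHtop",r,t,(256,189),14,70),("panTL",r,t,(217,191),10,42)):
    a,b=f(A)[v-h:v+h,u-h:u+h].astype(np.float32),f(B)[v-h:v+h,u-h:u+h].astype(np.float32)
    try:
        W=np.eye(2,3,dtype=np.float32);e,W=cv2.findTransformECC(a,b,W,cv2.MOTION_TRANSLATION,(3,200,1e-5)); sh=W[:,2]
        print(nm,e,sh,(atz(B,(u+sh[0],v+sh[1]),z)-atz(A,(u,v),z)).round(1))
    except cv2.error as x: print(nm,"fail")
E
```

```text
rack [605.55839814 194.94189819  39.        ] [424.73802401 198.54555126  39.        ] [516.69243786 274.22833845  39.        ] -1.1417230117037949
rackTR 0.9583486647711476 [-0.8865436 -1.9369112] [5.5 2.7 0. ]
panHtop 0.9753208354282928 [ 2.272222  -1.9732611] [ 5.8 -5.9  0. ]
panTL 0.8089717428248744 [-0.20472631 -1.2911661 ] [3.8 0.9 0. ]
```

```bash

python3 jog.py '[[-5,-1.8,20,0,0,0],[0,0,25,0,0,0],[0,0,20,0,0,0],[0,0,10,0,0,0],[0,0,0,0,0,0]]'
python3 jog.py '[[0,0,0,0,0,0],[0,0,0,0,0,0]]'
python3 to.py 460.5 317.5 75 89
```

```text
t: 16.0
ee_pos: [459.4, 316.7, 87.1]
orientation: [-0.028, -3.138, 0.004]
ft_force: [-0.1, 0.7, 0.1]
width: 45.5
grasp_force: 30.0
t: 16.17
ee_pos: [461.3, 318.3, 90.2]
orientation: [0.027, 3.14, 0.001]
ft_force: [-0.1, 0.3, -0.4]
width: 45.6
grasp_force: 30.0
t 16.17 pos [461.3 318.3  90.2] yaw 89.0 q [ 0.58  0.54  1.86 -0.    0.74 -0.97] w 45.6
tool d [ 0.8 -0.9 15.2] rot [0.0008 0.0012 0.0001] rows>= 0.4
```

```bash

python3 jog.py '[[0.5,-0.5,5,0,0,0],[0,0,5,0,0,0],[0,0,0,0,0,0],[0,0,0,0,0,0]]'
python3 jog.py '[[0,0,2,0,0,0],[0,0,0,0,0,0],[0,0,0,0,0,0]]'
python3 jog.py '[[0,0,1.5,0,0,0],[0,0,0,0,0,0],[0,0,0,0,0,0]]'
python3 jog.py '[[0,0,1,0,0,0],[0,0,0,0,0,0],[0,0,0,0,0,0]]'
```

```text
t: 16.5
ee_pos: [460.0, 317.5, 79.1]
orientation: [-0.027, -3.141, 0.0]
ft_force: [-0.1, 0.2, -0.3]
width: 45.4
grasp_force: 30.0
t: 16.75
ee_pos: [460.1, 317.6, 77.2]
orientation: [0.027, 3.141, -0.0]
ft_force: [-0.2, 0.1, -0.8]
width: 45.6
grasp_force: 30.0
t: 17.0
ee_pos: [460.1, 317.6, 75.6]
orientation: [-0.027, -3.141, 0.0]
ft_force: [0.1, 0.5, -0.6]
width: 45.7
grasp_force: 30.0
t: 17.25
ee_pos: [460.1, 317.6, 74.6]
orientation: [-0.027, -3.141, 0.0]
ft_force: [-1.1, -0.5, -1.1]
width: 45.3
grasp_force: 30.0
```

```bash

python3 jog.py '[[0,0,0.7,0,0,0],[0,0,0,0,0,0],[0,0,0,0,0,0]]'
python3 jog.py '[[0,0,0.7,0,0,0],[0,0,0,0,0,0],[0,0,0,0,0,0]]'
```

```text
t: 17.5
ee_pos: [460.2, 317.7, 74.1]
orientation: [0.027, 3.141, 0.0]
ft_force: [-1.1, 0.5, 1.1]
width: 45.2
grasp_force: 30.0
t: 17.75
ee_pos: [460.2, 317.7, 74.0]
orientation: [0.027, 3.141, 0.0]
ft_force: [-2.1, -0.9, 8.3]
width: 45.8
grasp_force: 30.0
```

Contact came at TCP z 74.1, which matches the seated deck (74.4 predicted). I'll release, rise and return to the crate.

```bash

python3 jog.py '[[0,0,-0.7,0,0,0],[0,0,0,0,0,0],[0,0,0,0,0,0]]' 58
python3 jog.py '[[0,0,0,0,0,0],[0,0,-10,0,0,0],[0,0,-30,0,0,0],[0,0,-30,0,0,0],[0,0,-30,0,0,0]]'
python3 jog.py '[[0,-20,0,0,0,0],[-1.6,-36,0,0,0,0],[-1.6,-36,0,0,0,0],[-1.6,-36,0,0,0,0],[-1.6,-36,0,0,0,0]]' 66 >/dev/null
python3 jog.py '[[-1.6,-36,0,0,0,0],[-1.6,-36,0,0,0,0],[-1.6,-36,0,0,0,0],[-1.6,-36,0,0,0,0],[-1.6,-36,0,0,0,0]]' >/dev/null
python3 jog.py '[[-1.6,-36,0,0,0,0],[-1.6,-36,0,0,0,0],[-1.6,-36,0,0,0,0],[-1.6,-30,0,0,0,0],[-1.6,-20,0,0,0,0]]' >/dev/null
python3 jog.py '[[0,0,0,0,0,0],[0,0,0,0,0,0]]'
python3 to.py 491.5 -272.5 50 90
python3 chk.py d3.pkl
```

```text
t: 18.0
ee_pos: [460.2, 317.6, 73.9]
orientation: [0.027, 3.141, 0.0]
ft_force: [0.5, 0.0, -0.2]
width: 57.6
grasp_force: 0.0
t: 18.42
ee_pos: [459.8, 317.3, 175.3]
orientation: [-0.027, -3.141, 0.001]
ft_force: [-0.0, 0.1, 0.4]
width: 58.1
grasp_force: 0.0
t: 19.83
ee_pos: [473.7, -185.5, 174.4]
orientation: [0.031, 3.141, 0.0]
ft_force: [-0.0, 0.9, -0.7]
width: 66.1
grasp_force: 0.0
t 19.83 pos [ 473.7 -185.5  174.4] yaw 88.9 q [-0.4   0.35  1.93  0.    0.86 -1.95] w 66.1
tool d [-19.4 -86.7 124.4] rot [ 0.0001  0.0003 -0.0196] rows>= 3.7
side panTR (-24, -28) 0.74; side panH (-4, -5) 0.89; side panBR (-3, -7) 0.85; side jA (-2, -18) 0.76; side jB (0, 0) 1.0; side jC (0, 0) 1.0; top panBR (-1, 0) 0.91; top panTL (-1, -2) 0.99; top rackTR (-1, -2) 0.92; top jA (-23, 4) 0.45; top jB (5, -28) 0.49; top jC (-28, -28) 0.52;
```

```bash

python3 jog.py '[[-6.5,-29,5,0,0,-0.01],[-6.5,-29,10,0,0,-0.01],[-6.4,-28.7,10,0,0,0],[0,0,0,0,0,0],[0,0,0,0,0,0]]'
python3 to.py 491.5 -272.5 50 90
python3 - <<'E'
from h import *
import pickle
t,s=cam("top"),cam("side"); r,rs=pickle.load(open("d3.pkl","rb"))
for n,(u,v) in {"panH":(337,207),"panBR":(257,256),"jB":(413,358),"jC":(454,393)}.items():
    m=cv2.matchTemplate(s["img"][v-40:v+41,u-40:u+41],rs["img"][v-12:v+13,u-12:u+13],cv2.TM_CCOEFF_NORMED);_,e,_,l=cv2.minMaxLoc(m);print(n,l[0]-28,l[1]-28,round(e,2))
pickle.dump((t,s),open("d5.pkl","wb"))
E
```

```text
t: 20.35
ee_pos: [492.5, -270.9, 148.4]
orientation: [0.004, -3.14, -0.001]
ft_force: [-0.3, -0.2, 0.3]
width: 66.0
grasp_force: 0.0
t 20.35 pos [ 492.5 -270.9  148.4] yaw 90.1 q [-0.52  0.46  1.83  0.    0.86 -2.1 ] w 66.0
tool d [ 0.9 -1.7 98.4] rot [ 0.0009 -0.0012  0.0025] rows>= 2.4
panH 0 -2 0.94
panBR 3 1 0.91
jB 0 0 0.91
jC 0 0 1.0
```

```bash

python3 jog.py '[[0.5,-1.5,20,0,0,0],[0,0,30,0,0,0],[0,0,25,0,0,0],[0,0,15,0,0,0],[0,0,6,0,0,0]]'
python3 jog.py '[[0,0,3,0,0,0],[0,0,0,0,0,0],[0,0,0,0,0,0]]'
python3 to.py 491.5 -272.5 50 90
```

```text
t: 20.87
ee_pos: [490.9, -270.7, 51.3]
orientation: [0.007, -3.138, -0.003]
ft_force: [-0.7, 0.6, -0.0]
width: 66.1
grasp_force: 0.0
t: 21.12
ee_pos: [492.8, -272.9, 51.1]
orientation: [-0.005, 3.14, -0.001]
ft_force: [-0.4, 0.4, -0.0]
width: 66.1
grasp_force: 0.0
t 21.12 pos [ 492.8 -272.9   51.1] yaw 90.2 q [-0.53  0.61  1.86  0.    0.66 -2.1 ] w 66.1
tool d [1.3 0.4 1.1] rot [-0.0007  0.0013  0.0034] rows>= 0.0
```

```bash

python3 jog.py '[[1,0,1,0,0,0.003],[0,0,0,0,0,0],[0,0,0,0,0,0],[0,0,0,0,0,0],[0,0,0,0,0,0]]' 30
python3 jog.py '[[0,0,-10,0,0,0],[0,0,-25,0,0,0],[0,0,-30,0,0,0],[0,0,-35,0,0,0],[0,0,-15,0,0,0]]'
python3 jog.py '[[1,15,0,0,0,0],[2.2,34,0,0,0,0],[2.2,34,0,0,0,0],[2.2,34,0,0,0,0],[2.2,34,0,0,0,0]]' >/dev/null
python3 jog.py '[[2.2,34,0,0,0,0],[2.2,34,0,0,0,0],[2.2,34,0,0,0,0],[2.2,34,0,0,0,0],[2.2,34,0,0,0,0]]' >/dev/null
python3 jog.py '[[2.2,34,0,0,0,0],[2.2,34,0,0,0,0],[2.2,34,0,0,0,0],[2.2,34,0,0,0,0],[1,15,0,0,0,0]]' >/dev/null
python3 jog.py '[[0,0,0,0,0,0],[0,0,0,0,0,0]]'
python3 to.py 458.7 233.5 75 89
python3 chk.py d4.pkl
```

```text
t: 21.53
ee_pos: [491.3, -273.2, 49.6]
orientation: [0.001, 3.141, -0.0]
ft_force: [-0.3, 1.9, 6.2]
width: 45.5
grasp_force: 30.0
t: 21.95
ee_pos: [492.5, -274.0, 168.3]
orientation: [0.0, 3.137, -0.004]
ft_force: [0.8, 0.5, -0.9]
width: 45.3
grasp_force: 30.0
t: 23.37
ee_pos: [459.1, 199.5, 163.0]
orientation: [0.004, -3.14, 0.001]
ft_force: [-0.6, -0.6, -1.4]
width: 45.6
grasp_force: 30.0
t 23.37 pos [459.1 199.5 163. ] yaw 90.1 q [ 0.39  0.36  1.96 -0.    0.83 -1.19] w 45.6
tool d [ 0.2 34.1 88. ] rot [-0.001  -0.0019  0.0198] rows>= 2.3
side panTR (0, 0) 1.0; side panH (0, 0) 0.96; side panBR (18, 20) 0.85; side jA (0, 0) 0.99; side jB (-27, -7) 0.63; side jC (0, 0) 1.0; top panBR (28, 2) 0.76; top panTL (0, 0) 0.88; top rackTR (2, -9) 0.66; top jA (0, 0) 1.0; top jB (-8, 25) 0.5; top jC (0, 0) 1.0;
```

```bash

python3 jog.py '[[0,17,0,0,0,0.01],[0,17,5,0,0,0.01],[0,0,25,0,0,0],[0,0,20,0,0,0],[0,0,15,0,0,0]]'
python3 jog.py '[[0,0,10,0,0,0],[0,0,0,0,0,0],[0,0,0,0,0,0]]'
python3 to.py 458.7 233.5 75 89
```

```text
t: 23.88
ee_pos: [460.2, 231.5, 97.5]
orientation: [-0.034, -3.14, 0.001]
ft_force: [-0.2, 0.3, -0.8]
width: 45.0
grasp_force: 30.0
t: 24.13
ee_pos: [460.7, 232.1, 88.8]
orientation: [-0.034, -3.14, 0.001]
ft_force: [-0.4, -0.2, -0.4]
width: 45.3
grasp_force: 30.0
t 24.13 pos [460.7 232.1  88.8] yaw 88.8 q [ 0.44  0.5   1.96 -0.    0.68 -1.11] w 45.3
tool d [ 2.1  1.4 13.8] rot [-0.0006 -0.001  -0.004 ] rows>= 0.3
```

```bash

python3 jog.py '[[1.5,1.2,5,0,0,-0.003],[0,0,4,0,0,0],[0,0,2,0,0,0],[0,0,0,0,0,0],[0,0,0,0,0,0]]'
python3 jog.py '[[0,0,1.5,0,0,0],[0,0,0,0,0,0],[0,0,0,0,0,0]]'
python3 jog.py '[[0,0,1,0,0,0],[0,0,0,0,0,0],[0,0,0,0,0,0]]'
python3 jog.py '[[0,0,0.7,0,0,0],[0,0,0,0,0,0],[0,0,0,0,0,0]]'
```

```text
t: 24.55
ee_pos: [459.4, 234.3, 78.1]
orientation: [0.027, 3.141, 0.0]
ft_force: [0.2, -0.9, -0.8]
width: 45.1
grasp_force: 30.0
t: 24.8
ee_pos: [459.4, 234.2, 76.5]
orientation: [0.027, 3.141, 0.0]
ft_force: [-0.9, 0.8, -0.7]
width: 45.5
grasp_force: 30.0
t: 25.05
ee_pos: [459.3, 234.2, 75.4]
orientation: [-0.027, -3.141, 0.0]
ft_force: [0.2, -0.4, -0.7]
width: 45.4
grasp_force: 30.0
t: 25.3
ee_pos: [459.3, 234.2, 74.7]
orientation: [-0.027, -3.141, 0.0]
ft_force: [-0.4, -0.8, -1.1]
width: 45.6
grasp_force: 30.0
```

```bash

python3 jog.py '[[0,0,0.7,0,0,0],[0,0,0,0,0,0],[0,0,0,0,0,0]]'
python3 jog.py '[[0,0,0.5,0,0,0],[0,0,0,0,0,0],[0,0,0,0,0,0]]'
```

```text
t: 25.55
ee_pos: [459.4, 234.2, 74.3]
orientation: [0.027, 3.141, 0.0]
ft_force: [-1.5, -0.8, 2.3]
width: 45.4
grasp_force: 30.0
t: 25.8
ee_pos: [459.4, 234.2, 74.1]
orientation: [0.027, 3.141, 0.0]
ft_force: [-2.7, -2.0, 7.2]
width: 45.5
grasp_force: 30.0
```

```bash

python3 jog.py '[[0,0,-0.5,0,0,0],[0,0,0,0,0,0],[0,0,0,0,0,0]]' 58
python3 jog.py '[[0,0,0,0,0,0],[0,0,-10,0,0,0],[0,0,-30,0,0,0],[0,0,-30,0,0,0],[0,0,-30,0,0,0]]'
python3 jog.py '[[0,-20,0,0,0,0],[-1.6,-36,0,0,0,0],[-1.6,-36,0,0,0,0],[-1.6,-36,0,0,0,0],[-1.6,-36,0,0,0,0]]' 66 >/dev/null
python3 jog.py '[[-1.6,-36,0,0,0,0],[-1.6,-36,0,0,0,0],[-1.6,-36,0,0,0,0],[-1.6,-36,0,0,0,0],[-1.6,-36,0,0,0,0]]' >/dev/null
python3 jog.py '[[-1.6,-36,0,0,0,0],[-1.6,-36,0,0,0,0],[-1.6,-36,0,0,0,0],[-1.6,-36,0,0,0,0],[-1.6,-36,0,0,0,0]]' >/dev/null
python3 jog.py '[[-2,-30,0,0,0,0],[-2,-20,0,0,0,0],[0,0,0,0,0,0]]'
python3 to.py 502.5 -371.5 50 90
python3 chk.py d4.pkl
```

```text
t: 26.05
ee_pos: [459.4, 234.2, 74.0]
orientation: [0.027, 3.141, 0.0]
ft_force: [0.3, -0.3, 0.1]
width: 57.6
grasp_force: 0.0
t: 26.47
ee_pos: [458.9, 234.0, 175.4]
orientation: [-0.027, -3.14, 0.001]
ft_force: [1.2, 0.1, -0.1]
width: 58.2
grasp_force: 0.0
t: 27.97
ee_pos: [476.3, -344.1, 174.9]
orientation: [0.032, 3.14, -0.003]
ft_force: [0.2, 0.3, -0.5]
width: 66.1
grasp_force: 0.0
t 27.97 pos [ 476.3 -344.1  174.9] yaw 88.8 q [-0.65  0.45  1.76 -0.    0.93 -2.2 ] w 66.1
tool d [-26.5 -26.6 125. ] rot [-0.0021  0.0019 -0.0202] rows>= 3.1
side panTR (0, 0) 1.0; side panH (0, 0) 1.0; side panBR (0, 0) 0.84; side jA (9, 7) 0.91; side jB (1, 26) 0.61; side jC (28, -9) 0.57; top panBR (-20, 4) 0.83; top panTL (0, 0) 0.88; top rackTR (0, 0) 0.99; top jA (0, 0) 0.86; top jB (1, 3) 0.55; top jC (14, -28) 0.52;
```

```bash

python3 jog.py '[[-13,-13,5,0,0,-0.01],[-13.5,-13.5,15,0,0,-0.01],[0,0,0,0,0,0],[0,0,0,0,0,0]]'
python3 to.py 502.5 -371.5 50 90
python3 jog.py '[[0,0,25,0,0,0],[0,0,30,0,0,0],[0,0,25,0,0,0],[0,0,15,0,0,0],[0,0,5,0,0,0]]'
python3 jog.py '[[0,0,3,0,0,0],[0,0,0,0,0,0],[0,0,0,0,0,0]]'
python3 to.py 502.5 -371.5 50 90
```

```text
t: 28.4
ee_pos: [501.7, -365.4, 153.4]
orientation: [0.006, -3.14, -0.003]
ft_force: [-0.6, 0.2, -0.3]
width: 66.0
grasp_force: 0.0
t 28.4 pos [ 501.7 -365.4  153.4] yaw 90.2 q [-0.65  0.52  1.7   0.    0.93 -2.22] w 66.0
tool d [ -1.   -6.3 103.4] rot [ 0.0016 -0.0019  0.0037] rows>= 2.5
t: 28.82
ee_pos: [500.1, -364.4, 52.2]
orientation: [0.005, -3.138, -0.005]
ft_force: [-1.2, 0.1, -0.2]
width: 65.9
grasp_force: 0.0
t: 29.07
ee_pos: [502.6, -367.0, 52.4]
orientation: [-0.005, 3.14, -0.001]
ft_force: [0.9, -0.5, 0.6]
width: 65.9
grasp_force: 0.0
t 29.07 pos [ 502.6 -367.    52.4] yaw 90.2 q [-0.65  0.67  1.73  0.    0.74 -2.22] w 65.9
tool d [ 0.1 -4.5  2.4] rot [-0.0009  0.0012  0.0031] rows>= 0.1
```

```bash

python3 jog.py '[[0,-4.5,2,0,0,0.003],[0,0,0,0,0,0]]'
python3 jog.py '[[0,0,0,0,0,0],[0,0,0,0,0,0],[0,0,0,0,0,0],[0,0,0,0,0,0]]' 30
python3 jog.py '[[0,0,-10,0,0,0],[0,0,-25,0,0,0],[0,0,-30,0,0,0],[0,0,-35,0,0,0],[0,0,-15,0,0,0]]'
python3 jog.py '[[-1,15,0,0,0,0],[-3.8,34,0,0,0,0],[-3.8,35,0,0,0,0],[-3.8,35,0,0,0,0],[-3.8,35,0,0,0,0]]' >/dev/null
python3 jog.py '[[-3.8,35,0,0,0,0],[-3.8,35,0,0,0,0],[-3.8,35,0,0,0,0],[-3.8,35,0,0,0,0],[-3.8,35,0,0,0,0]]' >/dev/null
python3 jog.py '[[-3.8,35,0,0,0,0],[-3.8,35,0,0,0,0],[-3.8,35,0,0,0,0],[-3.8,35,0,0,0,0],[-3.8,35,0,0,0,0]]' >/dev/null
python3 jog.py '[[-3.8,35,0,0,0,0],[-3.8,35,0,0,0,0],[-3,20,0,0,0,0],[0,0,0,0,0,0],[0,0,0,0,0,0]]'
python3 to.py 572.5 273.4 75 89
python3 chk.py d4.pkl
```

```text
t: 29.23
ee_pos: [502.7, -372.5, 50.1]
orientation: [0.001, 3.14, -0.002]
ft_force: [0.0, -0.4, 0.5]
width: 66.2
grasp_force: 0.0
t: 29.57
ee_pos: [502.1, -371.5, 49.2]
orientation: [0.0, 3.142, 0.0]
ft_force: [-0.2, -0.0, 2.2]
width: 45.4
grasp_force: 30.0
t: 29.98
ee_pos: [503.5, -372.6, 168.8]
orientation: [0.0, 3.138, -0.005]
ft_force: [0.5, -0.8, -1.6]
width: 45.3
grasp_force: 30.0
t: 31.65
ee_pos: [565.4, 223.6, 162.9]
orientation: [0.004, -3.14, 0.001]
ft_force: [-0.8, -0.4, -1.5]
width: 45.4
grasp_force: 30.0
t 31.65 pos [565.4 223.6 162.9] yaw 90.1 q [ 0.36  0.49  1.72 -0.    0.93 -1.22] w 45.4
tool d [-7.4 49.9 87.8] rot [-0.0009 -0.0021  0.0199] rows>= 2.4
side panTR (0, 0) 0.82; side panH (0, -1) 0.81; side panBR (0, 0) 0.88; side jA (0, 0) 0.99; side jB (-28, -6) 0.63; side jC (-6, 23) 0.7; top panBR (0, 21) 0.81; top panTL (28, -8) 0.85; top rackTR (12, -10) 0.64; top jA (0, 0) 0.99; top jB (0, -6) 0.5; top jC (-14, 7) 0.52;
```

```bash

python3 jog.py '[[-2.5,17,0,0,0,0.01],[-2.5,17,0,0,0,0.01],[-2.4,16,15,0,0,0],[0,0,20,0,0,0],[0,0,20,0,0,0]]'
python3 jog.py '[[0,0,18,0,0,0],[0,0,0,0,0,0],[0,0,0,0,0,0]]'
python3 to.py 572.5 273.4 75 89
```

```text
t: 32.17
ee_pos: [575.1, 271.8, 108.8]
orientation: [0.033, 3.14, 0.001]
ft_force: [-0.5, -0.9, -1.4]
width: 45.6
grasp_force: 30.0
t: 32.42
ee_pos: [574.0, 270.8, 90.2]
orientation: [-0.034, -3.139, 0.002]
ft_force: [0.2, -0.3, -0.8]
width: 45.6
grasp_force: 30.0
t 32.42 pos [574.  270.8  90.2] yaw 88.8 q [ 0.42  0.63  1.69 -0.    0.83 -1.13] w 45.6
tool d [ 1.6  2.6 15.2] rot [-0.0013 -0.0026 -0.0043] rows>= 0.4
```

```bash

python3 jog.py '[[1.5,2.4,5,0,0,-0.004],[0,0,4,0,0,0],[0,0,2,0,0,0],[0,0,0,0,0,0],[0,0,0,0,0,0]]'
python3 jog.py '[[0,0,2.5,0,0,0],[0,0,0,0,0,0],[0,0,0,0,0,0]]'
python3 jog.py '[[0,0,1,0,0,0],[0,0,0,0,0,0],[0,0,0,0,0,0]]'
python3 jog.py '[[0,0,0.7,0,0,0],[0,0,0,0,0,0],[0,0,0,0,0,0]]'
```

```text
t: 32.83
ee_pos: [573.6, 274.9, 80.5]
orientation: [0.025, 3.141, 0.0]
ft_force: [0.1, 1.1, -1.3]
width: 45.4
grasp_force: 30.0
t: 33.08
ee_pos: [573.4, 274.8, 77.5]
orientation: [-0.025, -3.141, 0.0]
ft_force: [0.1, 0.8, -0.5]
width: 46.1
grasp_force: 30.0
t: 33.33
ee_pos: [573.4, 274.8, 76.5]
orientation: [-0.025, -3.141, 0.0]
ft_force: [0.1, 0.8, -0.3]
width: 45.5
grasp_force: 30.0
t: 33.58
ee_pos: [573.4, 274.8, 75.8]
orientation: [-0.025, -3.141, 0.0]
ft_force: [-0.0, 0.2, -0.6]
width: 45.5
grasp_force: 30.0
```

```bash

python3 jog.py '[[0,0,1.2,0,0,0],[0,0,0,0,0,0],[0,0,0,0,0,0]]'
python3 jog.py '[[0,0,0.7,0,0,0],[0,0,0,0,0,0],[0,0,0,0,0,0]]'
python3 jog.py '[[0,0,0.6,0,0,0],[0,0,0,0,0,0],[0,0,0,0,0,0]]'
```

```text
t: 33.83
ee_pos: [573.4, 274.8, 74.6]
orientation: [-0.025, -3.141, 0.0]
ft_force: [0.2, 0.2, -1.3]
width: 45.8
grasp_force: 30.0
t: 34.08
ee_pos: [573.5, 274.9, 74.0]
orientation: [0.025, 3.141, 0.0]
ft_force: [0.5, 0.1, -0.2]
width: 45.2
grasp_force: 30.0
t: 34.33
ee_pos: [573.6, 274.9, 73.9]
orientation: [0.025, 3.141, 0.0]
ft_force: [-1.4, -1.2, 4.0]
width: 45.8
grasp_force: 30.0
```

```bash

python3 jog.py '[[0,0,-0.5,0,0,0],[0,0,0,0,0,0],[0,0,0,0,0,0]]' 58
python3 jog.py '[[0,0,0,0,0,0],[0,0,-10,0,0,0],[0,0,-30,0,0,0],[0,0,-35,0,0,0],[0,0,-35,0,0,0]]'
python3 jog.py '[[0,-20,0,0,0,0.1],[0,-36,0,0,0,0],[0,-36,0,0,0,0],[0,-36,0,0,0,0],[0,-36,0,0,0,0]]' >/dev/null
python3 jog.py '[[0,-36,0,0,0,0],[0,-36,0,0,0,0],[0,-36,0,0,0,0],[0,-36,0,0,0,0],[0,-36,0,0,0,0]]' >/dev/null
python3 jog.py '[[0,-36,0,0,0,0],[0,-36,0,0,0,0],[0,-20,0,0,0,0],[0,0,0,0,0,0]]'
python3 - <<'E'
from h import *
import pickle
t,s=cam("top"),cam("side"); pickle.dump((t,s),open("d6.pkl","wb"))
crop(t,200,180,100,130,4,"t2"); crop(s,215,170,155,105,4,"s2")
a,b=cv2.imread("pics/t2.png"),cv2.imread("pics/s2.png")
m=np.zeros((580,620+400,3),np.uint8);m[:520,:400]=a;m[:420,400:]=b;cv2.imwrite("pics/m6.png",cv2.resize(m,None,fx=.78,fy=.78))
E
```

```text
t: 34.58
ee_pos: [573.4, 274.8, 73.7]
orientation: [-0.025, -3.141, 0.0]
ft_force: [0.7, -0.0, 0.5]
width: 57.9
grasp_force: 0.0
t: 35.0
ee_pos: [572.8, 274.6, 185.0]
orientation: [-0.025, -3.14, 0.001]
ft_force: [0.7, 0.2, -0.4]
width: 58.3
grasp_force: 0.0
t: 36.17
ee_pos: [524.6, -161.9, 184.7]
orientation: [0.188, 3.135, -0.002]
ft_force: [-0.2, 0.3, -0.2]
width: 57.9
grasp_force: 0.0
```

View pics/m6.png

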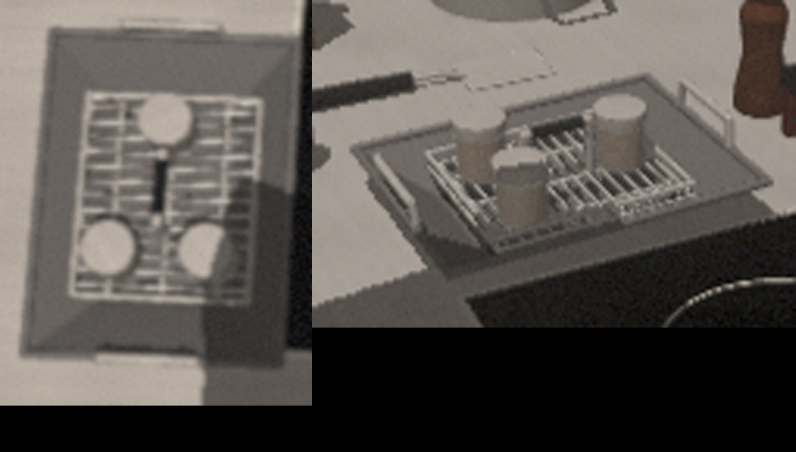

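All three jars stand upright inside the rail. Pan corners in the crop are (49,30), (300,39), (284,366) and (22,354). Now the precise pan and ring poses.

```bash
python3 - <<'E'
from h import *
import pickle
t,s=pickle.load(open("d6.pkl","rb")); t0,s0=pickle.load(open("d0.pkl","rb"))
T=lambda p:(200+p[0]/3.12-.4,180+p[1]/3.12-.4)
P=np.array([atz(t,T(p),42) for p in((49,30),(300,39),(284,366),(22,354))]); v=P[0]+P[1]-P[2]-P[3]
print(P.round(1),P.mean(0),np.degrees(np.arctan2(v[1],v[0])))
S=lambda p:(215+(p[0]-312)/3.12-.4,170+p[1]/3.12-.4)
print("handle",[tri(t,T(a),s,S(b)) for a,b in(((121,25),(682,83)),((222,28),(733,120)))])
print("handle2",[atz(t,T(a),70).round(1) for a in((97,355),(200,360))])
for d,(x,y,w,h) in((t0,(312,188,83,83)),(s0,(318,254,98,62))):
    g=cv2.cvtColor(d["img"],cv2.COLOR_RGB2GRAY)[y:y+h,x:x+w]
    c=max(cv2.findContours((g>90).astype(np.uint8),cv2.RETR_EXTERNAL,cv2.CHAIN_APPROX_NONE)[0],key=len)
    Q=np.array([atz(d,(q[0,0]+x,q[0,1]+y),0)[:2] for q in c]); 
    (cx,cy),r=cv2.fitEllipse(Q.astype(np.float32))[:2]; print("ring",cx,cy,r)
E
python3 to.py 660 272 180 -1
```

```text
[[663.4 389.5  42. ]
 [660.2 162.9  42. ]
 [368.4 165.8  42. ]
 [372.5 392.   42. ]] [516.12421573 277.55947499  42.        ] -0.528821357164031
handle [(array([661.6151885 , 319.44254221,  67.78492837]), np.float64(0.19310781730227633)), (array([659.83830502, 229.27572155,  72.69093671]), np.float64(1.1222415467002027))]
handle2 [array([371.4, 321.4,  70. ]), array([369.6, 234.4,  70. ])]
ring 591.5383911132812 34.5244255065918 (111.85086059570312, 157.69259643554688)
ring 575.387451171875 5.427524566650391 (189.1627655029297, 195.83851623535156)
t 36.27 pos [ 524.8 -158.8  184.3] yaw 83.2 q [-0.32  0.38  1.84  0.    0.91 -1.77] w 58.2
tool d [-83.4 443.8   4.4] rot [5.00e-04 2.00e-04 1.47e+00] rows>= 11.8
```

```bash

python3 jog.py '[[0,0,0,0,0,0.12],[0,0,0,0,0,0.12],[0,0,0,0,0,0.12],[0,0,0,0,0,0.12],[0,0,0,0,0,0.12]]' 40 >/dev/null
python3 jog.py '[[0,0,0,0,0,0.12],[0,0,0,0,0,0.12],[0,0,0,0,0,0.12],[0,0,0,0,0,0.12],[0,0,0,0,0,0.12]]'  >/dev/null
python3 jog.py '[[0,0,0,0,0,0.12],[0,0,0,0,0,0.12],[0,0,0,0,0,0.02],[0,0,0,0,0,0]]' >/dev/null
python3 jog.py '[[34,11,0,0,0,0],[34,11,0,0,0,0],[34,11,0,0,0,0],[34,11,0,0,0,0],[34,11,0,0,0,0]]' >/dev/null
python3 jog.py '[[34,11,0,0,0,0],[34,11,0,0,0,0],[34,11,0,0,0,0],[34,11,0,0,0,0],[34,11,0,0,0,0]]' >/dev/null
python3 jog.py '[[34,11,0,0,0,0],[34,11,0,0,0,0],[25,5,0,0,0,0],[0,0,0,0,0,0],[0,0,0,0,0,0]]'
python3 to.py 660.5 275 66 -0.8
python3 - <<'E'
from h import *
d=cam("side")
for nm,d in(("side",d),("top",cam("top"))):
    g=cv2.cvtColor(d["img"],cv2.COLOR_RGB2GRAY).astype(float); W=[]
    for cx0,cy0 in((568,-1),): 
        for a in np.radians(np.arange(0,360,5)):
            rr=np.arange(85,110,.5); X=np.c_[cx0+rr*np.cos(a),cy0+rr*np.sin(a),0*rr]; uv=proj(d,X).astype(np.float32)
            p=cv2.remap(g.astype(np.float32),uv[:,0],uv[:,1],cv2.INTER_LINEAR)[:,0]
            if p.max()-np.median(p)>60: W.append(X[p.argmax(),:2])
    W=np.array(W); f=least_squares(lambda q:np.hypot(W[:,0]-q[0],W[:,1]-q[1])-q[2],[568,0,98],loss="soft_l1"); print(nm,len(W),f.x.round(1))
E
```

```text
t: 38.68
ee_pos: [663.5, 275.8, 183.4]
orientation: [-2.221, -2.222, 0.001]
ft_force: [-0.2, 0.1, 0.5]
width: 40.0
grasp_force: 0.0
t 38.68 pos [663.5 275.8 183.4] yaw 0.0 q [ 0.38  0.62  1.44 -0.    1.08  0.38] w 40.0
tool d [ -0.8  -2.9 117.4] rot [-0.0005  0.0003  0.0143] rows>= 2.8
side 67 [572.6   7.2  98.5]
top 66 [569.6  -1.1  98. ]
```

```bash

python3 jog.py '[[-0.8,-2.5,20,0,0,0.014],[0,0,30,0,0,0],[0,0,30,0,0,0],[0,0,20,0,0,0],[0,0,0,0,0,0]]'
python3 jog.py '[[0,0,10,0,0,0],[0,0,0,0,0,0],[0,0,0,0,0,0]]'
python3 to.py 660.5 275 66 -0.8
```

```text
t: 39.2
ee_pos: [658.4, 270.2, 79.1]
orientation: [-2.241, -2.197, 0.013]
ft_force: [-0.7, -0.4, -0.4]
width: 40.4
grasp_force: 0.0
t: 39.45
ee_pos: [662.3, 272.8, 75.0]
orientation: [2.243, 2.199, 0.002]
ft_force: [0.3, -0.2, -0.2]
width: 40.2
grasp_force: 0.0
t 39.45 pos [662.3 272.8  75. ] yaw -1.1 q [ 0.37  0.74  1.49 -0.    0.91  0.39] w 40.2
tool d [ 2.2 -1.9  9. ] rot [ 0.0012 -0.0005 -0.0058] rows>= 0.2
```

```bash

python3 jog.py '[[2,-1.5,7,0,0,-0.005],[0,0,0,0,0,0],[0,0,0,0,0,0]]'
python3 jog.py '[[0,0,0,0,0,0],[0,0,0,0,0,0],[0,0,0,0,0,0],[0,0,0,0,0,0],[0,0,0,0,0,0]]' 0
python3 jog.py '[[0,0,0,0,0,0],[0,0,0,0,0,0],[0,0,0,0,0,0]]'
python3 to.py 713 275 66 -0.8
```

```text
t: 39.7
ee_pos: [660.2, 275.3, 67.2]
orientation: [2.237, 2.206, 0.0]
ft_force: [-0.2, 0.0, 0.3]
width: 40.0
grasp_force: 0.0
t: 40.12
ee_pos: [660.5, 275.2, 67.0]
orientation: [2.237, 2.205, 0.001]
ft_force: [8.8, -0.4, -2.7]
width: 10.4
grasp_force: 4.4
t: 40.37
ee_pos: [661.2, 275.2, 67.0]
orientation: [2.237, 2.205, 0.003]
ft_force: [5.4, 0.7, -3.6]
width: 7.0
grasp_force: 30.0
t 40.37 pos [661.2 275.2  67. ] yaw -0.8 q [ 0.38  0.75  1.49 -0.    0.89  0.39] w 7.0
tool d [ 0.5 51.8  1.1] rot [ 0.002  -0.0005 -0.0005] rows>= 1.2
```

```bash

python3 jog.py '[[0,1,0,0,0,0],[0,2,0,0,0,0],[0,3,0,0,0,0],[0,4,0,0,0,0],[0,4,0,0,0,0]]'
python3 jog.py '[[0,4,0,0,0,0],[0,4,0,0,0,0],[0,4,0,0,0,0],[0,4,0,0,0,0],[0,4,0,0,0,0]]'
python3 jog.py '[[0,4,0,0,0,0],[0,4,0,0,0,0],[0,4,0,0,0,0],[0,3,0,0,0,0],[0,2,0,0,0,0]]'
python3 jog.py '[[0,1,0,0,0,0],[0,0.5,0,0,0,0],[0,0,0,0,0,0],[0,0,0,0,0,0],[0,0,0,0,0,0]]'
python3 to.py 714 275 66 -0.8
```

```text
t: 40.78
ee_pos: [669.7, 274.7, 66.2]
orientation: [-2.233, -2.202, 0.013]
ft_force: [-12.3, 0.2, 7.6]
width: 7.0
grasp_force: 30.0
t: 41.2
ee_pos: [689.9, 274.5, 66.3]
orientation: [-2.233, -2.202, 0.013]
ft_force: [-12.8, 1.0, 8.8]
width: 7.0
grasp_force: 30.0
t: 41.62
ee_pos: [707.2, 274.3, 66.3]
orientation: [-2.233, -2.202, 0.012]
ft_force: [-13.1, 0.6, 8.0]
width: 6.7
grasp_force: 30.0
t: 42.03
ee_pos: [708.4, 274.3, 66.4]
orientation: [-2.233, -2.202, 0.013]
ft_force: [-12.6, -0.9, 8.0]
width: 6.8
grasp_force: 30.0
t 42.03 pos [708.4 274.3  66.4] yaw -0.8 q [0.35 0.81 1.37 0.   0.97 0.37] w 6.8
tool d [0.8 5.6 0.3] rot [-0.0095  0.0019 -0.0002] rows>= 0.1
```

```bash

python3 jog.py '[[0,2,0,0,0,0],[0,2,0,0,0,0],[0,1,0,0,0,0],[0,0,0,0,0,0],[0,0,0,0,0,0]]'
python3 jog.py '[[0,0,0,0,0,0],[0,0,0,0,0,0],[0,0,0,0,0,0]]' 40
python3 jog.py '[[0,0,-15,0,0,0],[0,0,-30,0,0,0],[0,0,-35,0,0,0],[0,0,-35,0,0,0],[0,0,0,0,0,0]]'
python3 jog.py '[[30,0,0,0,0,0],[35,0,0,0,0,0],[35,0,0,0,0,0],[35,0,0,0,0,0],[30,0,0,0,0,0]]' 88
python3 jog.py '[[0,0,0,0,0,0],[0,0,0,0,0,0]]'
python3 to.py 569 425 45 -0.8
cat > pose.py <<'E'
# pan pose relative to ring, per camera, by matching rendered rim/handle lines? -> simple: edge-profile search of outer rim on each side
from h import *
def fit(d,x0,y0,yaw0,sides):
    g=cv2.cvtColor(d["img"],cv2.COLOR_RGB2GRAY); g=cv2.GaussianBlur(g,(3,3),0).astype(np.float32)
    g=cv2.magnitude(cv2.Sobel(g,cv2.CV_32F,1,0),cv2.Sobel(g,cv2.CV_32F,0,1))
    L=np.linspace(-.85,.85,40); pts=[]
    if "+y" in sides: pts.append(np.c_[L*148,0*L+114,0*L+40])
    if "-y" in sides: pts.append(np.c_[L*148,0*L-114,0*L+40])
    if "+x" in sides: L2=L[abs(L)>.5]; pts.append(np.c_[0*L2+148,L2*114,0*L2+40])
    if "-x" in sides: L2=L[abs(L)>.5]; pts.append(np.c_[0*L2-148,L2*114,0*L2+40])
    best=None
    for stp,rng in((1.5,9),(.5,2)):
        c0=best[1] if best else (x0,y0,yaw0); b=None
        for x in np.arange(-rng,rng+.1,stp):
            for y in np.arange(-rng,rng+.1,stp):
                for a in np.radians(np.arange(-2,2.1,.5) if rng>5 else [-.25,0,.25]):
                    A=c0[2]+a; c,s=np.cos(A),np.sin(A); sc=0
                    for P in pts:
                        X=np.c_[c0[0]+x+c*P[:,0]-s*P[:,1],c0[1]+y+s*P[:,0]+c*P[:,1],P[:,2]]
                        uv=proj(d,X).astype(np.float32); sc+=np.mean(np.minimum(cv2.remap(g,uv[:,:1],uv[:,1:],cv2.INTER_LINEAR),150))
                    if b is None or sc>b[0]: b=(sc,(c0[0]+x,c0[1]+y,A))
        best=b
    return best
if __name__=="__main__":
    import sys
    x,y,a=map(float,sys.argv[1:4]); S=sys.argv[4].split(",")
    for n in("top","side"):
        s,(X,Y,A)=fit(cam(n),x,y,np.radians(a),S); r={"top":(569.6,-1.1),"side":(572.6,7.2)}[n]
        print(n,round(s),"pan",round(X,1),round(Y,1),"yaw",round(np.degrees(A),2),"rel ring",round(X-r[0],1),round(Y-r[1],1))
E
python3 pose.py 568 276 -0.8 +x,-x,+y,-y
```

```text
t: 42.45
ee_pos: [713.6, 274.3, 66.5]
orientation: [-2.233, -2.202, 0.012]
ft_force: [-12.8, 0.1, 8.5]
width: 7.2
grasp_force: 30.0
t: 42.7
ee_pos: [717.4, 274.3, 66.8]
orientation: [-2.237, -2.205, 0.001]
ft_force: [0.2, -0.1, -0.5]
width: 23.8
grasp_force: 0.0
t: 43.12
ee_pos: [722.0, 275.7, 192.1]
orientation: [2.234, 2.201, 0.019]
ft_force: [0.7, 0.4, 1.1]
width: 40.2
grasp_force: 0.0
t: 43.53
ee_pos: [720.1, 441.5, 183.2]
orientation: [2.237, 2.206, 0.002]
ft_force: [-0.4, -1.0, -0.3]
width: 69.7
grasp_force: 0.0
t: 43.7
ee_pos: [719.6, 441.1, 182.3]
orientation: [2.234, 2.208, 0.001]
ft_force: [0.3, 0.3, 0.0]
width: 83.0
grasp_force: 0.0
t 43.7 pos [719.6 441.1 182.3] yaw -0.7 q [ 0.54  0.81  1.08 -0.    1.25  0.55] w 83.0
tool d [ -17.9 -150.5  137.2] rot [ 0.0005 -0.0002  0.0021] rows>= 4.9
top 395 pan 567.0 274.5 yaw -0.05 rel ring -2.6 275.6
side 328 pan 569.5 287.0 yaw -0.55 rel ring -3.1 279.8
```

```bash

python3 jog.py '[[-4,-30,0,0,0,0],[-4,-30,0,0,0,0],[-4,-30,0,0,0,0],[-4,-30,0,0,0,0],[-4,-30,0,0,0,0]]' 88
python3 jog.py '[[0,0,10,0,0,0],[0,0,30,0,0,0],[0,0,30,0,0,0],[0,0,0,0,0,0],[0,0,0,0,0,0]]'
python3 to.py 568 421 45 -0.5
```

```text
t: 44.22
ee_pos: [569.0, 419.1, 182.4]
orientation: [2.24, 2.203, 0.0]
ft_force: [-0.5, 0.8, 0.1]
width: 88.0
grasp_force: 0.0
t: 44.63
ee_pos: [569.8, 419.7, 110.6]
orientation: [-2.239, -2.203, 0.005]
ft_force: [0.5, 0.5, 0.6]
width: 87.9
grasp_force: 0.0
t 44.63 pos [569.8 419.7 110.6] yaw -0.9 q [ 0.62  0.69  1.5  -0.    0.96  0.63] w 87.9
tool d [ 1.5 -1.6 65.6] rot [-0.0027  0.0022 -0.0072] rows>= 1.6
```

```bash

python3 jog.py '[[1,-1.5,20,0,0,-0.007],[0,0,25,0,0,0],[0,0,15,0,0,0],[0,0,4,0,0,0],[0,0,0,0,0,0]]'
python3 jog.py '[[-4,0,0,0,0,0],[-4,0,0,0,0,0],[-3,0,0,0,0,0],[-2,0,0,0,0,0],[-2,0,0,0,0,0]]'
python3 jog.py '[[-1,0,0,0,0,0],[-1,0,0,0,0,0],[-1,0,0,0,0,0],[-1,0,0,0,0,0],[-1,0,0,0,0,0]]'
```

```text
t: 45.05
ee_pos: [568.5, 422.0, 47.6]
orientation: [-2.23, -2.213, 0.002]
ft_force: [-0.7, 0.5, 0.5]
width: 87.7
grasp_force: 0.0
t: 45.47
ee_pos: [568.6, 407.3, 48.7]
orientation: [2.23, 2.213, 0.002]
ft_force: [0.3, -0.2, 0.1]
width: 87.8
grasp_force: 0.0
t: 45.88
ee_pos: [568.3, 403.8, 48.1]
orientation: [-2.23, -2.211, -0.003]
ft_force: [-1.3, 7.4, -0.4]
width: 88.1
grasp_force: 3.6
```

```bash

python3 jog.py '[[-2,0,0,0,0,0],[-3,0,0,0,0,0],[-4,0,0,0,0,0],[-5,0,0,0,0,0],[-6,0,0,0,0,0]]'
python3 jog.py '[[-7,0,0,0,0,0],[-7,0,0,0,0,0],[-7,0,0,0,0,0],[-7,0,0,0,0,0],[-7,0,0,0,0,0]]'
python3 jog.py '[[-7,0,0,0,0,0],[-7,0,0,0,0,0],[-6,0,0,0,0,0],[-4,0,0,0,0,0],[-2,0,0,0,0,0]]'
python3 to.py 568 300 48 -0.5
python3 pose.py 568 190 -0.5 -y,+x,-x
```

```text
t: 46.3
ee_pos: [568.4, 384.3, 48.1]
orientation: [-2.229, -2.213, -0.005]
ft_force: [0.8, 7.7, -1.5]
width: 87.9
grasp_force: 3.5
t: 46.72
ee_pos: [568.2, 348.9, 48.1]
orientation: [-2.229, -2.213, -0.005]
ft_force: [1.2, 6.9, -1.5]
width: 88.2
grasp_force: 3.5
t: 47.13
ee_pos: [568.0, 322.5, 48.1]
orientation: [-2.23, -2.212, -0.004]
ft_force: [-0.3, 7.1, -2.3]
width: 87.8
grasp_force: 3.6
t 47.13 pos [568.  322.5  48.1] yaw -0.4 q [0.5  0.71 1.65 0.   0.78 0.5 ] w 87.8
tool d [-22.5   0.1   0. ] rot [ 0.0013 -0.0022  0.0009] rows>= 0.5
top 375 pan 568.0 193.5 yaw -1.0 rel ring -1.6 194.6
side 369 pan 569.5 199.5 yaw 0.25 rel ring -3.1 192.3
```

```bash

python3 jog.py '[[-2,0,0,0,0,0],[-3,0,0,0,0,0],[-4,0,0,0,0,0],[-5,0,0,0,0,0],[-6,0,0,0,0,0]]' >/dev/null
python3 jog.py '[[-7,0,0,0,0,0],[-7,0,0,0,0,0],[-7,0,0,0,0,0],[-7,0,0,0,0,0],[-7,0,0,0,0,0]]'
python3 jog.py '[[-7,0,0,0,0,0],[-7,0,0,0,0,0],[-7,0,0,0,0,0],[-7,0,0,0,0,0],[-7,0,0,0,0,0]]' >/dev/null
python3 jog.py '[[-7,0,0,0,0,0],[-7,0,0,0,0,0],[-7,0,0,0,0,0],[-7,0,0,0,0,0],[-7,0,0,0,0,0]]'
python3 jog.py '[[-7,0,0,0,0,0],[-7,0,0,0,0,0],[-6,0,0,0,0,0],[-5,0,0,0,0,0],[-4,0,0,0,0,0]]'
python3 jog.py '[[-3,0,0,0,0,0],[-2,0,0,0,0,0],[-1,0,0,0,0,0],[0,0,0,0,0,0],[0,0,0,0,0,0]]'
python3 to.py 568 128.5 48 -0.5
python3 pose.py 568 8 -0.5 -y,+x,-x
```

```text
t: 48.07
ee_pos: [567.6, 267.6, 48.1]
orientation: [-2.229, -2.213, -0.004]
ft_force: [0.7, 8.5, -1.0]
width: 87.9
grasp_force: 3.6
t: 48.9
ee_pos: [567.1, 197.4, 48.1]
orientation: [-2.229, -2.213, -0.003]
ft_force: [-0.1, 8.2, -1.3]
width: 87.8
grasp_force: 3.7
t: 49.32
ee_pos: [566.9, 168.3, 48.1]
orientation: [-2.23, -2.213, -0.003]
ft_force: [-0.0, 7.6, -1.4]
width: 87.9
grasp_force: 3.8
t: 49.73
ee_pos: [566.8, 162.3, 48.0]
orientation: [-2.23, -2.213, -0.002]
ft_force: [0.7, 5.2, -0.8]
width: 88.1
grasp_force: 2.7
t 49.73 pos [566.8 162.3  48. ] yaw -0.4 q [0.26 0.64 1.8  0.   0.69 0.26] w 88.1
tool d [-33.8   1.5   0. ] rot [ 0.0008 -0.001   0.0013] rows>= 0.8
top 268 pan 567.5 18.5 yaw -1.25 rel ring -2.1 19.6
side 291 pan 578.5 -0.5 yaw -2.75 rel ring 5.9 -7.7
```

```bash

python3 jog.py '[[-2,0,0,0,0,0],[-4,0,0,0,0,0],[-5,0,0,0,0,0],[-6,0,0,0,0,0],[-5,0,0,0,0,0]]' >/dev/null
python3 jog.py '[[-4,0,0,0,0,0],[-2,0,0,0,0,0],[-1,0,0,0,0,0],[0,0,0,0,0,0],[0,0,0,0,0,0]]'
python3 to.py 568 128.5 48 -0.5
python3 pose.py 568 4 -0.5 -y,+x,-x
```

```text
t: 50.67
ee_pos: [566.5, 133.3, 48.0]
orientation: [-2.23, -2.213, -0.002]
ft_force: [-0.4, 5.2, -0.0]
width: 87.9
grasp_force: 2.6
t 50.67 pos [566.5 133.3  48. ] yaw -0.4 q [0.21 0.64 1.82 0.   0.68 0.22] w 87.9
tool d [-4.7  1.6 -0. ] rot [ 0.0007 -0.0009  0.0013] rows>= 0.1
top 309 pan 570.0 2.5 yaw -0.25 rel ring 0.4 3.6
side 410 pan 569.0 12.5 yaw -0.5 rel ring -3.6 5.3
```

```bash

python3 jog.py '[[-1,0,0,0,0,0],[-2,0,0,0,0,0],[-1.3,0,0,0,0,0],[0,0,0,0,0,0],[0,0,0,0,0,0]]'
python3 jog.py '[[5,0,0,0,0,0],[15,0,0,0,0,0],[25,0,0,0,0,0],[0,0,-30,0,0,0],[0,0,-35,0,0,0]]'
python3 jog.py '[[30,0,-30,0,0,0],[35,0,0,0,0,0],[35,0,0,0,0,0],[35,0,0,0,0,0],[35,0,0,0,0,0]]' 40
python3 jog.py '[[35,0,0,0,0,0],[0,0,0,0,0,0],[0,0,0,0,0,0]]'
python3 pose.py 568 2 -0.5 -y,+x,-x,+y
python3 - <<'E'
from h import *
t,s=cam("top"),cam("side")
a=cv2.resize(t["img"][155:310,300:410,::-1],None,fx=3.4,fy=3.4,interpolation=cv2.INTER_CUBIC);b=cv2.resize(s["img"][210:370,265:480,::-1],None,fx=2,fy=2,interpolation=cv2.INTER_CUBIC)
m=np.zeros((540,800,3),np.uint8);m[:a.shape[0],:a.shape[1]]=a;m[:b.shape[0],a.shape[1]:a.shape[1]+b.shape[1]]=b[:,:800-a.shape[1]];cv2.imwrite("pics/m7.png",m)
E
```

```text
t: 51.18
ee_pos: [566.5, 129.1, 48.0]
orientation: [-2.229, -2.213, -0.002]
ft_force: [1.0, 5.6, -0.9]
width: 87.7
grasp_force: 3.0
t: 51.6
ee_pos: [564.2, 173.7, 111.0]
orientation: [-2.225, -2.213, 0.009]
ft_force: [1.3, -0.3, -0.1]
width: 87.8
grasp_force: 0.0
t: 52.02
ee_pos: [567.5, 344.1, 142.7]
orientation: [2.229, 2.213, -0.0]
ft_force: [0.5, -1.2, 0.0]
width: 58.1
grasp_force: 0.0
t: 52.27
ee_pos: [567.4, 379.2, 142.0]
orientation: [2.226, 2.216, -0.001]
ft_force: [-0.7, -0.9, 0.1]
width: 40.7
grasp_force: 0.0
top 600 pan 565.5 1.5 yaw -0.25 rel ring -4.1 2.6
side 512 pan 569.0 8.5 yaw -0.5 rel ring -3.6 1.3
```

View pics/m7.png

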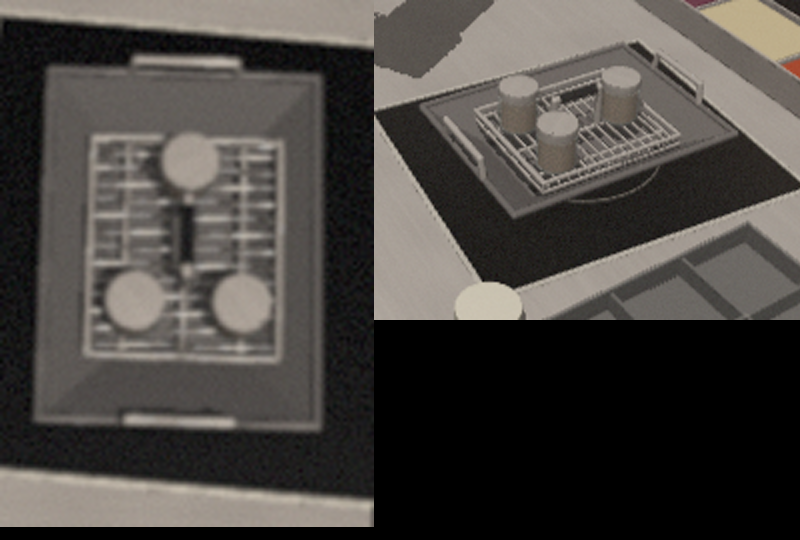

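The final view shows the pan centred over the hob with all three jars upright, and both cameras put it about 4 mm short in x and 2 mm off in y. I'll tow it 4 mm by the far handle, pulling slightly in −y.

```bash

python3 jog.py '[[0,0,-40,0,0,0],[-30,12,0,0,0,0],[-36,14,0,0,0,0],[-36,14,0,0,0,0],[-36,14,0,0,0,0]]'  >/dev/null
python3 jog.py '[[-36,14,0,0,0,0],[-36,14,0,0,0,0],[-36,14,0,0,0,0],[-36,14,0,0,0,0],[-36,14,0,0,0,0]]'  >/dev/null
python3 jog.py '[[-36,14,0,0,0,0],[-20,4,0,0,0,0],[0,0,0,0,0,0],[0,0,0,0,0,0]]'
python3 to.py 711 1 67 -0.4
```

```text
t: 53.63
ee_pos: [706.8, 0.0, 182.2]
orientation: [-2.234, -2.208, 0.001]
ft_force: [-0.9, 0.7, 0.2]
width: 39.9
grasp_force: 0.0
t 53.63 pos [706.8   0.  182.2] yaw -0.7 q [-0.02  0.6   1.47  0.    1.07 -0.01] w 39.9
tool d [  1.    4.3 115.2] rot [-0.0006 -0.0001 -0.0045] rows>= 2.8
```

```bash

python3 jog.py '[[1,4,20,0,0,-0.004],[0,0,30,0,0,0],[0,0,30,0,0,0],[0,0,22,0,0,0],[0,0,0,0,0,0]]' >/dev/null
python3 jog.py '[[0,0,8,0,0,0],[0,0,3,0,0,0],[0,0,0,0,0,0],[0,0,0,0,0,0]]'
python3 to.py 711 1 67 -0.4
python3 jog.py '[[0,0,0,0,0,0],[0,0,0,0,0,0]]'
python3 jog.py '[[0,0,0,0,0,0],[0,0,0,0,0,0],[0,0,0,0,0,0],[0,0,0,0,0,0],[0,0,0,0,0,0]]' 0
python3 jog.py '[[0,0,0,0,0,0],[0,0,0,0,0,0],[0,0,0,0,0,0]]'
```

```text
t: 54.38
ee_pos: [712.1, 3.8, 70.8]
orientation: [2.224, 2.217, 0.002]
ft_force: [0.4, -0.7, 0.2]
width: 40.2
grasp_force: 0.0
t 54.38 pos [712.1   3.8  70.8] yaw -0.2 q [-0.01  0.74  1.5   0.    0.89 -0.01] w 40.2
tool d [-2.8 -1.1  3.8] rot [ 0.0021 -0.      0.0038] rows>= 0.1
t: 54.55
ee_pos: [711.9, 3.6, 70.5]
orientation: [2.224, 2.217, 0.002]
ft_force: [-0.5, 0.5, 0.1]
width: 40.2
grasp_force: 0.0
t: 54.97
ee_pos: [711.2, 3.5, 69.3]
orientation: [-2.225, -2.217, 0.0]
ft_force: [0.6, 1.3, -0.8]
width: 9.9
grasp_force: 0.0
t: 55.22
ee_pos: [711.6, 3.5, 69.3]
orientation: [2.225, 2.217, 0.001]
ft_force: [2.4, -0.6, -2.4]
width: 7.0
grasp_force: 30.0
```

```bash

python3 jog.py '[[0,2,0,0,0,0],[-1,2,0,0,0,0],[-1,2,0,0,0,0],[0,1.5,0,0,0,0],[0,0,0,0,0,0]]'
python3 jog.py '[[0,0,0,0,0,0],[0,0,0,0,0,0],[0,0,0,0,0,0]]'
```

```text
t: 55.63
ee_pos: [715.1, 2.0, 68.8]
orientation: [-2.221, -2.213, 0.009]
ft_force: [-11.1, 1.0, 8.4]
width: 6.9
grasp_force: 30.1
t: 55.88
ee_pos: [714.9, 2.0, 68.9]
orientation: [-2.221, -2.213, 0.009]
ft_force: [-11.4, 1.8, 8.4]
width: 7.1
grasp_force: 30.1
```

```bash

python3 jog.py '[[0,0,0,0,0,0],[0,0,0,0,0,0],[0,0,0,0,0,0],[0,0,0,0,0,0],[0,0,0,0,0,0]]' 40
python3 jog.py '[[0,0,-15,0,0,0],[0,0,-30,0,0,0],[0,0,-35,0,0,0],[0,0,-35,0,0,0],[0,0,0,0,0,0]]'
python3 jog.py '[[30,0,0,0,0,0],[36,-10,0,0,0,0],[36,-10,0,0,0,0],[36,-10,0,0,0,0],[36,-10,0,0,0,0]]' >/dev/null
python3 jog.py '[[36,-10,0,0,0,0],[36,-10,0,0,0,0],[36,-10,0,0,0,0],[36,-10,0,0,0,0],[36,-10,0,0,0,0]]' >/dev/null
python3 jog.py '[[0,0,0,0,0,0],[0,0,0,0,0,0],[0,0,0,0,0,0],[0,0,0,0,0,0],[0,0,0,0,0,0]]'
python3 pose.py 569 1 -0.5 -y,+x,-x,+y
python3 - <<'E'
from h import *
t,s=cam("top"),cam("side")
a=cv2.resize(t["img"][130:340,130:530,::-1],None,fx=1.2,fy=1.2);b=cv2.resize(s["img"][160:420,180:540,::-1],None,fx=.88,fy=.88)
m=np.zeros((260,800,3),np.uint8);m[:a.shape[0],:a.shape[1]]=a;m[:b.shape[0],480:480+b.shape[1]]=b;cv2.imwrite("pics/m8.png",m)
E
```

```text
t: 56.3
ee_pos: [719.0, 1.5, 69.4]
orientation: [2.225, 2.217, 0.0]
ft_force: [-0.1, -0.1, 0.4]
width: 37.0
grasp_force: 0.0
t: 56.72
ee_pos: [723.2, 1.5, 193.9]
orientation: [2.219, 2.211, 0.014]
ft_force: [1.4, -0.0, 2.0]
width: 40.0
grasp_force: 0.0
t: 57.97
ee_pos: [630.6, 354.3, 184.6]
orientation: [2.227, 2.216, -0.0]
ft_force: [0.4, -0.8, 1.0]
width: 40.0
grasp_force: 0.0
top 599 pan 568.5 2.0 yaw -1.25 rel ring -1.1 3.1
side 488 pan 572.0 9.5 yaw -1.25 rel ring -0.6 2.3
```

View pics/m8.png

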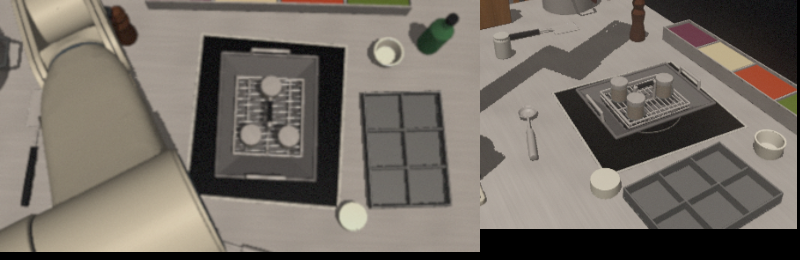

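The final picture shows the pan centred on the hob to within about 3 mm and three jars upright on the rack. The crate is empty, the bystanders look to be where they were, and the arm is clear.

```bash
python3 -c "
from workcell import ctrl
print(ctrl.close_job())"
```

```text
the job is handed in; nothing more can be done
None
```

I handed the job in at about 58 s: the rack lies square in the pan on its feet, all three jars stand upright inside its rail, and the loaded pan is about 3 mm off the ring's centre; the bystanders look unmoved in the last picture.

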